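Mould changeover at the drying rack

TASK

The next batch needs the press mould with the square handle, which hangs at the back of the drying rack; moulds come off and go on only through the rack's open front, so first take down the two moulds hanging in front of it and stand them upright on the metal drip tray, beside the disc-handled mould already waiting there. Stand the square mould upright in the middle of the wooden board, then hang the disc-handled mould in the rear place it left, and hang the other two back in exactly the places they came from. Let no mould fall over, and leave the brush, the scraper and the thermometer alone.

Things in the scene. Friction and masses are not known exactly. Their poses are not given: they have to be found in the camera images.
- drying_rack: Fixed steel rack. Two arms along its x, 40 mm clear between, 48 over all, tops 160 mm high, held at the rear only (x > 112 mm, no higher). Handles rest on them at x = 78 (rear), 0, -78 mm (front), y = 0. Arms end at x = -121 in tips 6 mm higher: lift a mould 12 mm, draw it along -x past x = -155, then up; barrels do not pass up between the arms. Origin on the table under the middle place.
- drip_tray: Fixed shallow aluminium tray, 290 mm (along its x) by 120 mm (y), floor 3 mm above the table, rim 15 mm high. Room for three moulds in a row along its x, at about x = -85, 0 and +85 mm; the disc-handled mould starts near x = +85 mm. Origin: centre of its underside, on the table; z up.
- moulding_board: Fixed plain wooden board 200 mm (along its x) by 150 mm (y), 18 mm thick, with darker end strips. Origin: centre of its underside, on the table; z up.
- round_mould: Loose hand press mould: round white barrel 69 mm across, spring shaft, round domed green handle 58 mm across from 136 to 169 mm above the underside (hold it at about 155 mm, fingers outside the arms). 0.19 kg. Hangs in the middle or front place of the rack, underside 24 mm above the table. Origin: centre of its underside, z up.
- hex_mould: Loose hand press mould: six-sided white barrel 62 mm across flats, six-sided green handle 54 mm across flats, 128 to 158 mm above the underside (flats at 134 to 151, hold it at about 148 mm). Flats face its own y axis and every 60 degrees from there. 0.19 kg. Hangs in the middle or front place of the rack, underside 32 mm above the table. Origin: centre of its underside, z up.
- square_mould: Loose hand press mould: square white barrel 62 mm wide, square green handle 54 x 54 mm from 132 to 156 mm above the underside (hold it at about 150 mm), 36 mm pad on it up to 162 mm. Sides along its own x and y. 0.19 kg. Hangs in the rear place of the rack, underside 28 mm above the table. Origin: centre of its underside, z up.
- disc_mould: Loose small hand press mould: round white barrel 56 mm across, flat round green disc handle with a raised rim, 60 mm across, 112 to 136 mm above the underside (hold it at about 130 mm). 0.19 kg. Starts standing on the drip tray; hung on the rack, its underside is 48 mm above the table. Origin: centre of its underside, z up.
- pastry_brush: Pastry brush with wooden handle, 197 x 40 x 13 mm, lying loose on the table. Origin: centre of its underside. Leave alone.
- bench_scraper: Steel bench scraper with wooden handle, 79 x 152 x 19 mm, lying loose on the table. Origin: centre of its underside. Leave alone.
- thermometer: White probe thermometer, 22 x 192 x 15 mm, lying loose on the table. Origin: centre of its underside. Leave alone.
Not all that is in view belongs to the job. What is shaped like the round_mould but purple is not meant.

How it is judged:
On the way, in this order (a step that is already met when the one before it is completed fails the run):
1. the round and the hex mould both stand upright on the drip tray, the square mould still hanging (angle between each of round_mould, hex_mould's own z axis and vertical below 0.12 rad and x of round_mould in the frame of drip_tray between -0.135 and 0.135 m and y of round_mould in the frame of drip_tray between -0.05 and 0.05 m and z of round_mould in the frame of drip_tray between -0.002 and 0.01 m and x of hex_mould in the frame of drip_tray between -0.135 and 0.135 m and y of hex_mould in the frame of drip_tray between -0.05 and 0.05 m and z of hex_mould in the frame of drip_tray between -0.002 and 0.01 m and x of square_mould in the frame of drying_rack above 0.05 m), for 0.2 s.
2. the square mould stands upright in the middle of the wooden board (angle between square_mould's own z axis and vertical below 0.12 rad and x of square_mould in the frame of moulding_board between -0.03 and 0.03 m and y of square_mould in the frame of moulding_board between -0.03 and 0.03 m and z of square_mould in the frame of moulding_board between 0.014 and 0.024 m), for 0.2 s.
At the end, for the whole second after the job is handed in: Square mould upright within 30 mm of the board's centre each way; disc mould hanging in the rear place within 15 mm along, 13 mm across the arms; round and hex mould hanging within 15 mm of where each hung at the start; all upright within 7 degrees, released, at rest (all of step 2 and angle between each of disc_mould, round_mould, hex_mould's own z axis and vertical below 0.12 rad and x of disc_mould in the frame of drying_rack between 0.063 and 0.093 m and y of disc_mould in the frame of drying_rack between -0.013 and 0.013 m and z of disc_mould in the frame of drying_rack between 0.043 and 0.054 m and distance of each of round_mould, hex_mould from where it was at the start of the episode below 0.015 m and linear speed of each of round_mould, hex_mould, square_mould, disc_mould below 0.02 m/s and angular speed of each of round_mould, hex_mould, square_mould, disc_mould below 0.2 rad/s); the robot touches nothing.
It fails at once if a mould falls over (tilts more than 40 degrees) (angle between any of round_mould, hex_mould, square_mould, disc_mould's own z axis and vertical above 0.7 rad).
It fails at once if the brush, the scraper or the thermometer is shifted by more than 25 mm (distance of any of pastry_brush, bench_scraper, thermometer from where it was at the start of the episode above 0.025 m).
It also fails if it takes over 144 s, if anything falls off the work surface, if the arm or the gripper's body presses on something with over 40 N, if the wrist force passes 120 N, or if a joint passes its speed limit or range.

ROBOT

A 6-joint arm with a two-finger parallel gripper is mounted at the origin on a cart in front of the work surface, level with it; the furniture and walls round the work are solid. World frame = base frame: x ahead of the robot, y to its left, z up, the work surface at z = 0. Lengths are in m, angles in rad, forces in N, time in s.
With the tool pointing down it reaches from about 0.35 to 0.775 m from the base axis. Payload 5.5 kg.
Tool frame: the origin (TCP) lies midway between the tips of the shut fingers; the grasp point (between the pads) lies 19 mm behind it; z points along the fingers, x is the direction in which the jaws open and shut, and the axes are right-handed (so a half turn about z gives the same grasp; the last joint's range is limited). The gripper opens to 85 mm and grips with 20 to 120 N. Pads are 22 mm wide; open, the fingers measure 114 mm over their backs; the gripper's body (76 mm by 85 mm) begins 54 mm behind the grasp point. The pads swing forward as they close: fully open they stand 13 mm farther back than shut.
Start: joints at [1.179, 0.313, 0.046, 1.304, 0, 1.431], TCP at [0.143, 0.557, 0.196] pointing down, gripper open.
Joint ranges: [-2.76, 2.76], [-0.86, 1.69], [-1.03, 1.26], [-2.2, 2.34], [-1.47, 1.5], [-3.14, 3.14]. Speed limits (rad/s): [2.57, 2.57, 3.14, 3.14, 3.14, 3.14].

INTERFACE

Orientations are given as a unit quaternion [w, x, y, z].
In Python, from workcell import env gives the robot as it stands. The module is installed in compiled form; this text tells all that it offers.
- The arm moves only by the tool apply_moves, never from a script. Its argument "moves" is a list of rows, each a list of 3 entries, a list of its own where there are three numbers: the shift along the tool's x, y, z in cm, then the turn about the tool's z in degrees, then the opening, from 0 (shut) to 1 (fully open). In form: [[[x, y, z], yaw, gripper], ...]. A call has exactly 10 rows; each row is the pose to reach, as a shift and turn from the pose commanded when the call began, along the tool's axes at that moment; what a row does not reach only later rows make up. A row lasts 1/8 s, in which the tool goes at most 62.5 mm and 10.7 degrees, less where a joint would pass 70% of its speed; a pose out of reach is approached as far as the arm can. A call with a gripper value outside its range is refused whole. The fingers move at their own pace and stop on an object; "squeeze" is the grip in N (left out, the last holds). Time passes only in rows, so rows that repeat a pose let the fingers close, or fill a call up. It gives the time, the measured TCP pose, the force and the opening at its end, in the units of the state.
- env.get_state(): the state, without advancing time (a new reading comes with each control period).
- env.read_camera(name): name is "side" or "top" or "wrist"; returns a dict with "pixels" (480x640x3 uint8, red, green, blue), "fov_y" (degrees; the focal length in pixels is half the picture's height over the tangent of half this angle, whatever the lens; pixels are square), "cx", "cy" (the principal point, pixels), "dist" ([k1, k2, p1, p2, k3] as OpenCV has them; the pictures are not rectified), "world_from_camera" (4x4, takes a point from camera to world coordinates); the wrist camera has in their place "hand_eye" (4x4, takes a point from camera to tool coordinates, whose origin is the TCP and whose axes are the tool frame's). Camera axes: x right, y down, z forward; pixel columns grow to the right and rows downward; lengths in m; the calibration is good to about 2 mm. A picture is of the moment at which its call begins: read the wrist's pose just before it. There is no depth.
- env.hand_in(): hands the job in, once; it reports no verdict.
The state is a dict: "clock": time; "joint_pos": joint angles; "qvel": joint speeds; "tau": joint torques, N m; "tcp_pos": TCP position; "orientation": TCP orientation; "wrist_force": force on the tool from outside, world axes, zero at the start; "ft_torque": the same for the moment, N m; "finger_gap": finger opening in m.
Only numpy, scipy, OpenCV 4.12 (cv2) and the standard library are available. Lean on these libraries where they do the work, as an engineer would, in place of code of your own. Each camera call takes 0.05 s, during which the arm holds its last target.

## Working session

There is one attempt and no reset: what is moved stays moved. The work goes in short steps, Python scripts to look and compute and a tool call to move; the robot and the scene stay as the last step left them, time stands still between calls to the robot, and variables do not carry over. Pictures are saved under pics/ and viewed, and the job is handed in when it is done.

Besides the shell and the picture viewer there is one more tool, called after "Emit:" as name([rows], argument=value, ...), one row to a line, values as JSON. apply_moves: Moves the arm, as the interface text tells. Its arguments: {"type":"object","properties":{"moves":{"type":"array","items":{"type":"array"}},"squeeze":{"type":"number"}},"required":["moves"]}

```bash
mkdir -p pics; ls; cat > h.py <<'E'
import numpy as np, cv2
from workcell import env
def snap(n,f):
    s=env.get_state(); c=env.read_camera(n); cv2.imwrite('pics/'+f,c['pixels'][:,:,::-1]); return s,c
E
python3 - <<'E'
from h import *
s=env.get_state();print(s)
for n in ['side','top','wrist']:
    s,c=snap(n,n+'0.png'); print({k:(v.tolist() if hasattr(v,'tolist') else v) for k,v in c.items() if k!='pixels'})
E
```

```text
pics
{'clock': 0.0, 'joint_pos': array([1.17940312e+00, 3.13994448e-01, 4.49546738e-02, 1.30357331e+00,
       1.73399857e-05, 1.43120670e+00]), 'qvel': array([-8.01567254e-05, -9.29408865e-04, -1.01852028e-03, -1.23269445e-04,
       -6.67543687e-04,  3.29790308e-04]), 'tau': array([-1.10422036e-03, -4.80626464e+01,  2.98533797e+01,  1.92818017e-02,
       -2.21590808e-04, -2.07611157e-05]), 'tcp_pos': array([0.14303874, 0.55633224, 0.19530236]), 'orientation': array([ 4.43757407e-04,  7.90300592e-01,  6.12718654e-01, -7.92657736e-04]), 'wrist_force': array([-0.38099038, -0.46343514,  0.20338074]), 'ft_torque': array([-0.03087758, -0.05786665, -0.03399901]), 'finger_gap': 0.08547824869257768}
{'fov_y': 48.13153086149303, 'cx': 320.313496885115, 'cy': 239.29478831626136, 'dist': [-0.10170619509874713, 0.0, 0.0, 0.0, 0.0], 'world_from_camera': [[0.9929111647154053, -0.048437524021656686, 0.10854135271936062, 0.48034969033315766], [-0.1184431632606511, -0.4795221393597502, 0.869499703818615, -1.3408784144104697], [0.009931568874451534, -0.876191944798912, -0.4818599794641512, 0.8043009
[... 202 characters left out ...]
4791, -0.9147866067396389, 0.34982484315829904, 0.12565602936957732], [-0.9793813826838511, 0.18684648847297036, -0.07681469258929585, 0.12319876333253879], [0.0049055084567746435, -0.35812547225113306, -0.9336605818559992, 1.369354103555891], [0.0, 0.0, 0.0, 1.0]]}
{'fov_y': 61.12222477508309, 'cx': 323.45042881904766, 'cy': 237.3246197392451, 'dist': [-0.0796585906991711, 0.0, 0.0, 0.0, 0.0], 'hand_eye': [[0.999999995714722, -6.327437904450659e-06, -9.236080796765752e-05, 0.0001955944385462205], [3.424755421223177e-05, 0.9521693729384263, 0.3055707513247113, -0.07830368773034385], [8.600965265226758e-05, -0.3055707531783876, 0.9521693690748152, -0.17917983111254537], [0.0, 0.0, 0.0, 1.0]]}
```

View pics/side0.png

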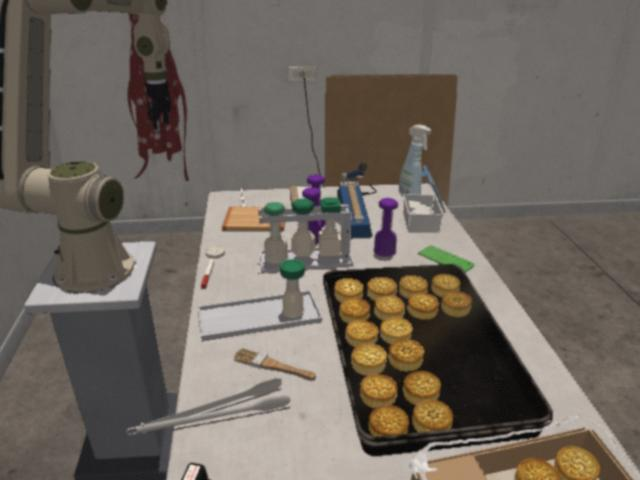

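View pics/top0.png

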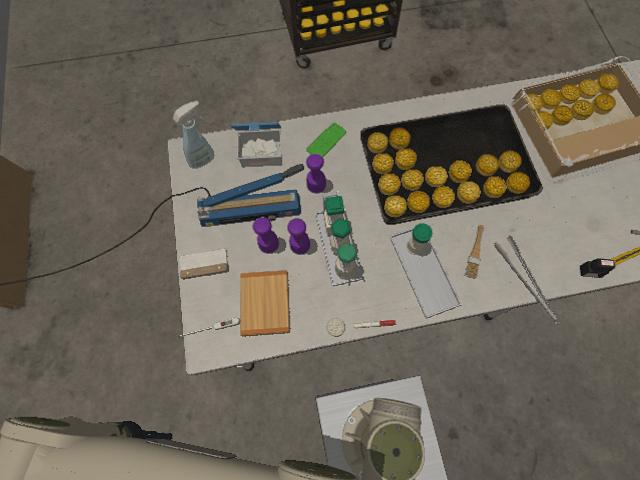

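View pics/wrist0.png

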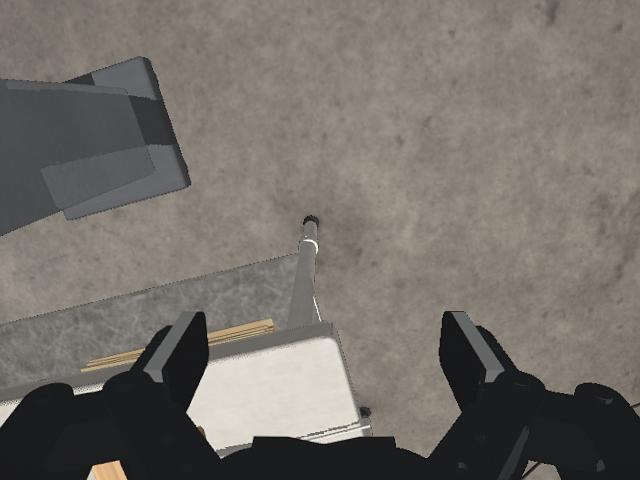

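```bash
python3 - <<'E'
import cv2
t=cv2.imread('pics/top0.png'); s=cv2.imread('pics/side0.png')
cv2.imwrite('pics/t1.png',cv2.resize(t[180:350,170:490],None,fx=2.5,fy=2.5,interpolation=cv2.INTER_CUBIC))
cv2.imwrite('pics/s1.png',cv2.resize(s[160:400,180:420],None,fx=2.5,fy=2.5,interpolation=cv2.INTER_CUBIC))
E
```

```text
(no output)
```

View pics/t1.png

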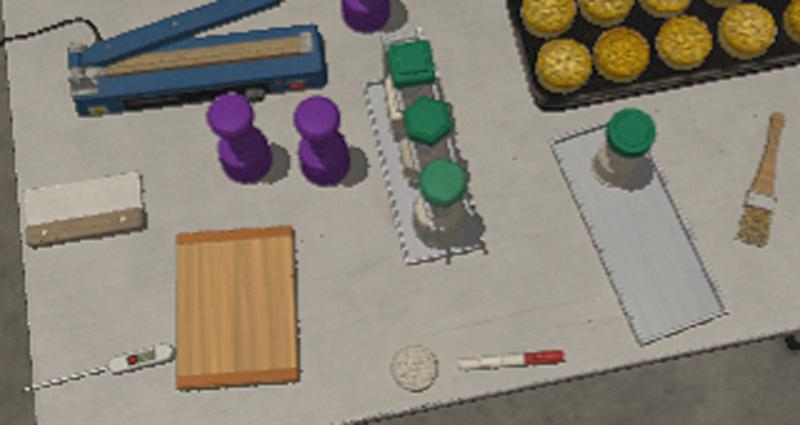

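View pics/s1.png

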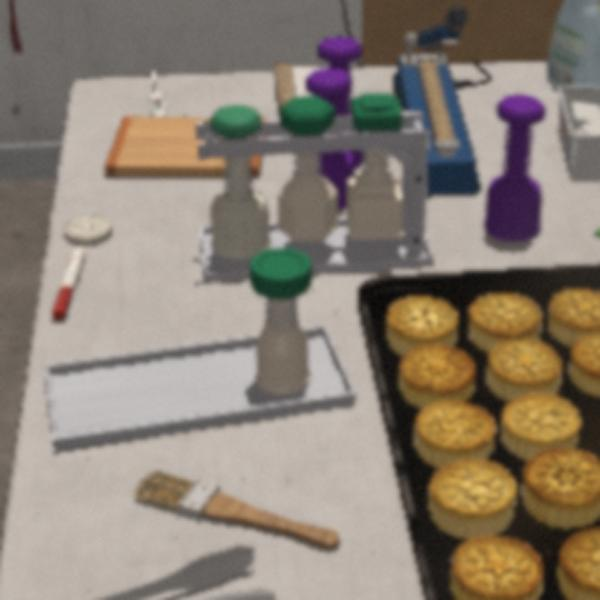

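```bash
cat >> h.py <<'E'
from scipy.spatial.transform import Rotation as R
def qR(q): return R.from_quat([q[1],q[2],q[3],q[0]]).as_matrix()
def cam(c,s=None):
    f=240/np.tan(np.radians(c['fov_y'])/2); K=np.array([[f,0,c['cx']],[0,f,c['cy']],[0,0,1]])
    if 'world_from_camera' in c: T=np.array(c['world_from_camera'])
    else:
        W=np.eye(4); W[:3,:3]=qR(s['orientation']); W[:3,3]=s['tcp_pos']; T=W@np.array(c['hand_eye'])
    return K,np.array(c['dist']),T
def ray(cm,uv):
    K,d,T=cm; p=cv2.undistortPoints(np.array(uv,float).reshape(-1,1,2),K,d).reshape(-1,2)
    v=np.c_[p,np.ones(len(p))]@T[:3,:3].T; return T[:3,3],v/np.linalg.norm(v,axis=1)[:,None]
def onz(cm,uv,z):
    o,v=ray(cm,uv); return o+v*((z-o[2])/v[:,2])[:,None]
def proj(cm,P):
    K,d,T=cm; Ti=np.linalg.inv(T); return cv2.projectPoints(np.array(P,float).reshape(-1,3),cv2.Rodrigues(Ti[:3,:3])[0],Ti[:3,3],K,d)[0].reshape(-1,2)
def tri(a,b):
    (o1,v1),(o2,v2)=a,b; v1=v1[0];v2=v2[0]
    t=np.linalg.lstsq(np.c_[v1,-v2],o2-o1,rcond=None)[0]; p,q=o1+v1*t[0],o2+v2*t[1]; return (p+q)/2,np.linalg.norm(p-q)
E
python3 - <<'E'
from h import *
cs={}
for n in ['top','side']:
    c=env.read_camera(n); im=c['pixels']; hsv=cv2.cvtColor(im,cv2.COLOR_RGB2HSV)
    m=cv2.inRange(hsv,(65,100,40),(90,255,255)); k,l,st,ce=cv2.connectedComponentsWithStats(m)
    print(n)
    for i in range(1,k):
        if st[i,4]>60: print(st[i],ce[i].round(1), onz(cam(c),[ce[i]],.175).round(4) )
    if n=='top':
        cm=cam(c)
        w=cv2.inRange(hsv,(8,90,90),(22,255,255)); 
        k,l,st,ce=cv2.connectedComponentsWithStats(w)
        for i in range(1,k):
            if st[i,4]>1000:
                r=cv2.minAreaRect(np.argwhere(l==i)[:,::-1].astype(np.float32)); P=cv2.boxPoints(r)
                print('wood',ce[i],r); print(onz(cm,P,.018).round(4))
E
```

```text
top
[325 196  19  19 283] [334.  205.1] [[ 0.6707 -0.005   0.175 ]]
[331 218  20  20 277] [340.4 227.7] [[ 0.5944 -0.0085  0.175 ]]
[413 224  19  19 290] [421.9 232.7] [[ 0.5307 -0.2412  0.175 ]]
[338 244  18  18 263] [346.4 252.6] [[ 0.5147 -0.0092  0.175 ]]
wood [579.68526961 119.01949379] ((582.6658935546875, 119.12289428710938), (85.58936309814453, 122.39688873291016), 69.8056640625)
[[ 1.0367 -0.7651  0.018 ]
 [ 1.1363 -1.2736  0.018 ]
 [ 0.7705 -1.2173  0.018 ]
 [ 0.6909 -0.7483  0.018 ]]
wood [394.62797619 175.4375    ] ((393.4480895996094, 177.97232055664062), (54.05882263183594, 36.352943420410156), 28.072484970092773)
[[ 0.8133 -0.1335  0.018 ]
 [ 0.928  -0.2235  0.018 ]
 [ 0.7932 -0.3634  0.018 ]
 [ 0.685  -0.2714  0.018 ]]
wood [264.14478569 302.75092811] ((263.4424133300781, 302.50225830078125), (63.45309066772461, 49.19439697265625), 87.79740142822266)
[[0.5724 0.3315 0.018 ]
 [0.5468 0.1752 0.018 ]
 [0.3457 0.2014 0.018 ]
 [0.3704 0.3495 0.018 ]]
side
[293 199  20  15 237] [302.6 205.7] [[ 0.5963 -0.0107  0.175 ]]
[321 198  20  14 240] [330.4 204.5] [[ 0.6734 -0.0104  0.175 ]]
[265 203  18  12 158] [273.7 208.2] [[ 0.5171 -0.0186  0.175 ]]
[280 260  24  19 369] [291.9 268.5] [[ 0.5438 -0.3319  0.175 ]]
```

```bash
cat >> h.py <<'E'
def delta(target,yaw=None):
    "yaw: desired world angle (deg) of tool x axis"
    s=env.get_state(); M=qR(s['orientation']); d=M.T@(np.array(target)-s['tcp_pos'])*100
    cur=np.degrees(np.arctan2(M[1,0],M[0,0])); t=0 if yaw is None else -((yaw-cur+180)%360-180)
    print('shift cm',d.round(2),'turn',round(t,2),'cur yaw',round(cur,2),'tcp',s['tcp_pos'].round(4),'gap',round(s['finger_gap'],4),'t',round(s['clock'],2),'tilt',np.degrees(np.arccos(-M[2,2])).round(2))
E
python3 -c "
from h import *
delta([.54,0,.33],91)
print(env.get_state()['joint_pos'])"
```

```text
shift cm [-44.03  52.3  -13.39] turn -15.43 cur yaw 75.57 tcp [0.1432 0.5566 0.1957] gap 0.0854 t 0.25 tilt 0.05
[ 1.17943245e+00  3.13655311e-01  4.55433858e-02  1.30356306e+00
 -9.58444888e-07  1.43121148e+00]
```

Emit:
apply_moves([
  [[0,0,-5],0,1],
  [[0,0,-10],0,1],
  [[-5,4,-13.4],-5,1],
  [[-9,9,-13.4],-8,1],
  [[-13,14,-13.4],-12,1],
  [[-17,20,-13.4],-15.4,1],
  [[-21,25,-13.4],-15.4,1],
  [[-25,30,-13.4],-15.4,1],
  [[-30,35,-13.4],-15.4,1],
  [[-34,40,-13.4],-15.4,1],
], squeeze=50)

```text
clock: 1.5
tcp_pos: [0.427, 0.1538, 0.3304]
orientation: [0.0, 0.701, 0.713, 0.0]
wrist_force: [0.6, 1.1, 1.0]
finger_gap: 0.0852
```

```bash
python3 -c "
from h import *
delta([.54,0,.33],91)"
```

```text
shift cm [-15.57  11.04   0.04] turn -0.03 cur yaw 90.97 tcp [0.427  0.1538 0.3304] gap 0.0852 t 1.5 tilt 0.05
```

```bash
python3 -c "
from h import *
snap('wrist','w1.png')"
```

Emit:
apply_moves([
  [[-4,3,0],0,1],
  [[-8,6,0],0,1],
  [[-12,8,0],0,1],
  [[-15.6,11,0],0,1],
  [[-15.6,11,0],0,1],
  [[-15.6,11,0],0,1],
  [[-15.6,11,0],0,1],
  [[-15.6,11,0],0,1],
  [[-15.6,11,0],0,1],
  [[-15.6,11,0],0,1],
])

```text
clock: 2.8
tcp_pos: [0.5388, 0.0019, 0.3304]
orientation: [0.0, 0.701, 0.713, 0.0]
wrist_force: [0.7, -0.1, -0.1]
finger_gap: 0.0856
```

```bash
python3 -c "
from h import *
snap('wrist','w2.png')
delta([.54,0,.33],91)"
```

```text
shift cm [-0.18  0.11  0.03] turn -0.01 cur yaw 90.99 tcp [0.5388 0.0018 0.3303] gap 0.0854 t 2.85 tilt 0.02
```

View pics/w1.png

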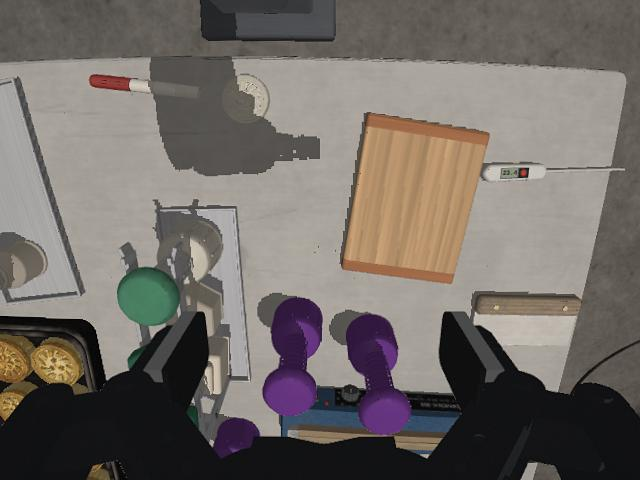

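View pics/w2.png

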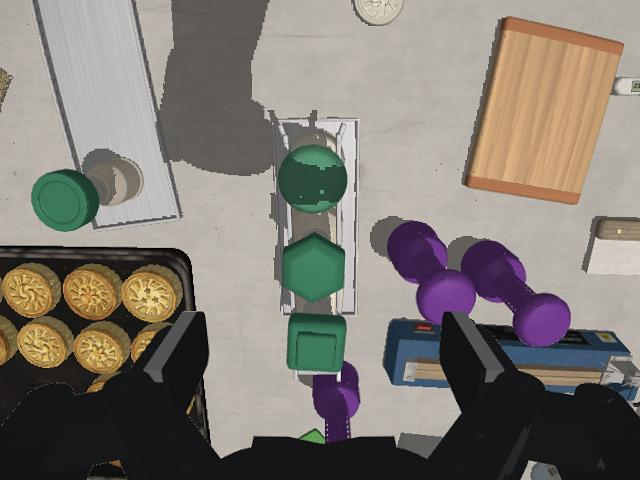

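```bash
python3 - <<'E'
from h import *
s,c=snap('wrist','w3.png'); cm=cam(c,s); im=c['pixels']; hsv=cv2.cvtColor(im,cv2.COLOR_RGB2HSV)
m=cv2.inRange(hsv,(65,100,20),(90,255,255)); k,l,st,ce=cv2.connectedComponentsWithStats(m)
print('cam',cm[2][:3,3].round(3))
for i in range(1,k):
    if st[i,4]>800:
        print(st[i],ce[i].round(1),[onz(cm,[ce[i]],z)[0,:2].round(4).tolist() for z in (.133,.18)])
        x,y,w,h=st[i,:4]
        e=onz(cm,[[x,y+h/2],[x+w,y+h/2],[x+w/2,y],[x+w/2,y+h]],.18); print(e[:,:2].round(4).tolist(), cv2.minAreaRect(np.argwhere(l==i)[:,::-1].astype(np.float32)))
cv2.imwrite('pics/w3c.png',cv2.resize(im[90:400,230:400,::-1],None,fx=1.9*1,fy=1.9,interpolation=cv2.INTER_CUBIC))
cv2.imwrite('pics/w3d.png',cv2.resize(im[0:260,0:210,::-1],None,fx=2.2,fy=2.2,interpolation=cv2.INTER_CUBIC))
E
```

```text
cam [0.461 0.001 0.51 ]
[ 278  145   69   68 3429] [312.7 178.7] [[0.5243, -0.0083], [0.5164, -0.0072]]
[[0.517, -0.0355], [0.5161, 0.0208], [0.4893, -0.0076], [0.5452, -0.0071]] ((312.29998779296875, 178.60000610351562), (67.35651397705078, 67.35651397705078), 18.434946060180664)
[  32  170   67   61 3216] [ 64.7 199.7] [[0.5472, -0.2511], [0.5364, -0.2197]]
[[0.5372, -0.2505], [0.5368, -0.1887], [0.5109, -0.2147], [0.5645, -0.2239]] ((64.90000915527344, 199.70001220703125), (61.34817886352539, 64.51045989990234), 71.56504821777344)
[ 283  233   62   69 3298] [313.1 267.3] [[0.613, -0.0071], [0.594, -0.0061]]
[[0.5947, -0.0324], [0.5937, 0.0217], [0.5627, -0.0056], [0.6276, -0.005]] ((313.5, 267.0), (68.0, 61.0), 90.0)
[ 287  313   59   59 3095] [315.9 342. ] [[0.6988, -0.0033], [0.6691, -0.0029]]
[[0.6702, -0.0298], [0.6692, 0.0253], [0.6387, -0.0026], [0.7026, -0.0019]] ((316.0292053222656, 342.0330810546875), (56.577110290527344, 56.20283508300781), 3.5763344764709473)
```

View pics/w3c.png

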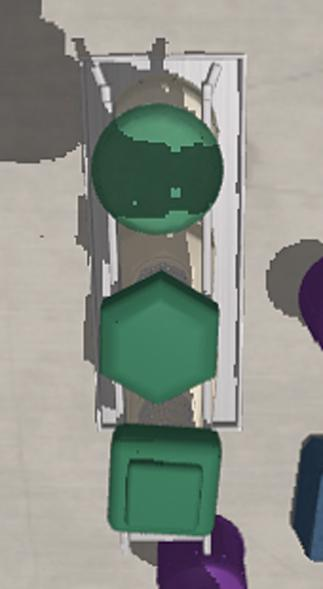

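View pics/w3d.png

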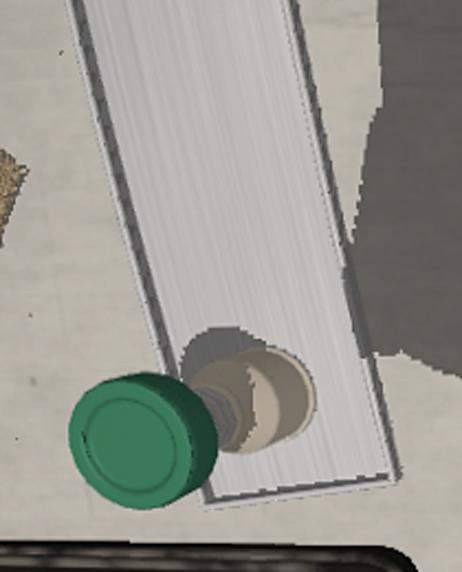

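```bash
python3 - <<'E'
from h import *
s,c=snap('wrist','w4.png'); cm=cam(c,s)
f=lambda x,y:(230+x/1.9,90+y/1.9)
for z,P in [(0.006,[(244,55),(241,430),(82,60),(98,428)]),(.16,[(125,548),(211,548)]),(.166,[(93,63),(220,66),(104,85),(210,85),(109,108),(207,108)])]:
    print(z,onz(cm,[f(*p) for p in P],z)[:,:2].round(4).tolist())
g=lambda x,y:(x/2.2,y/2.2)
print('tray',onz(cm,[g(*p) for p in [(204,505),(400,478),(70,0),(292,0)]],.015)[:,:2].round(4).tolist())
s1=cv2.imread('pics/w2.png')
b=onz(cm,[(508,17),(623,43),(579,204),(466,186)],.018)[:,:2]; print('board',b.round(4).tolist(),b.mean(0))
# disc ellipse top
print('disc', onz(cm,[g(130,437)],.003+.134))
print(onz(cm,[g(265,400)],.04))
E
```

```text
0.006 [[0.4726, 0.0427], [0.737, 0.0518], [0.4773, -0.0595], [0.7372, -0.053]]
0.16 [[0.7256, -0.0234], [0.7248, 0.0232]]
0.166 [[0.4732, -0.0357], [0.4736, 0.0191], [0.4825, -0.031], [0.4817, 0.015], [0.4923, -0.0289], [0.4916, 0.014]]
tray [[0.6138, -0.298], [0.5957, -0.1771], [0.3374, -0.3382], [0.3432, -0.2156]]
board [[0.3549, 0.2061], [0.3729, 0.3506], [0.568, 0.3296], [0.5489, 0.178]] [0.46115623 0.26606925]
disc [[ 0.54520551 -0.25413714  0.137     ]]
[[ 0.54622966 -0.23907308  0.04      ]]
```

```bash
python3 -c "
from h import *
delta([.516,-.0072,.153],91.7)"
```

```text
shift cm [-0.84 -2.31 17.72] turn -0.72 cur yaw 90.98 tcp [0.5389 0.0016 0.3302] gap 0.0853 t 2.95 tilt 0.01
```

Emit:
apply_moves([
  [[-0.8,-2.3,2],-0.7,1],
  [[-0.8,-2.3,5],-0.7,1],
  [[-0.8,-2.3,8],-0.7,1],
  [[-0.8,-2.3,11],-0.7,1],
  [[-0.8,-2.3,13],-0.7,1],
  [[-0.8,-2.3,15],-0.7,1],
  [[-0.8,-2.3,16],-0.7,1],
  [[-0.8,-2.3,17],-0.7,1],
  [[-0.8,-2.3,17.7],-0.7,1],
  [[-0.8,-2.3,17.7],-0.7,1],
])

```text
clock: 4.2
tcp_pos: [0.5159, -0.0068, 0.1529]
orientation: [-0.0, 0.697, 0.717, -0.0]
wrist_force: [0.1, 0.1, -0.1]
finger_gap: 0.0849
```

```bash
python3 -c "
from h import *
delta([.516,-.0072,.153],91.7)
snap('wrist','w5.png')"
```

```text
shift cm [-0.04  0.01 -0.01] turn -0.03 cur yaw 91.67 tcp [ 0.5159 -0.0068  0.1529] gap 0.0849 t 4.2 tilt 0.03
```

View pics/w5.png

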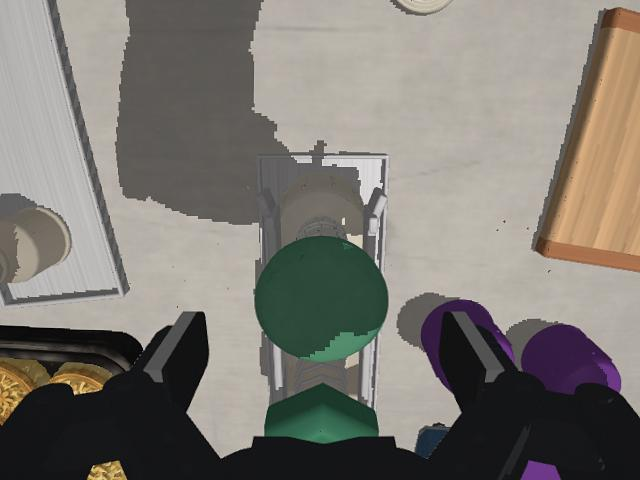

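```bash
python3 -c "
from h import *
s=env.get_state();c=env.read_camera('wrist');cm=cam(c,s)
t=s['tcp_pos']
print(proj(cm,[t+[0,0,.0],t+[0,0,.026],t+[.0,0,.04]]))
hsv=cv2.cvtColor(c['pixels'],cv2.COLOR_RGB2HSV);m=cv2.inRange(hsv,(65,100,20),(90,255,255));k,l,st,ce=cv2.connectedComponentsWithStats(m)
for i in range(1,k):
  if st[i,4]>800:print(st[i],ce[i],onz(cm,[ce[i]],.18))
"
```

```text
[[323.09073633 278.57441896]
 [323.04340094 303.52407818]
 [323.01192621 320.16449512]]
[  255   235   133   126 12323] [321.84614136 297.94563012] [[ 0.51331069 -0.00741936  0.18      ]]
[ 265  383  113   61 4872] [320.49671593 416.40127258] [[ 0.57489176 -0.00634119  0.18      ]]
```

Emit:
apply_moves([
  [[0,-0.1,0],0,0],
  [[0,-0.1,0],0,0],
  [[0,-0.1,0],0,0],
  [[0,-0.1,0],0,0],
  [[0,-0.1,0],0,0],
  [[0,-0.1,0],0,0],
  [[0,-0.1,0],0,0],
  [[0,-0.1,-0.4],0,0],
  [[0,-0.1,-0.8],0,0],
  [[0,-0.1,-1.2],0,0],
], squeeze=50)

```text
clock: 5.55
tcp_pos: [0.5152, -0.0069, 0.1656]
orientation: [0.0, 0.697, 0.717, 0.0]
wrist_force: [-0.1, -0.3, -0.4]
finger_gap: -0.0002
```

```bash
python3 -c "
from h import *
delta([.516,-.0072,.153],91.7)
snap('wrist','w6.png');snap('side','s6.png')"
```

```text
shift cm [-0.03  0.08  1.26] turn -0.03 cur yaw 91.67 tcp [ 0.5152 -0.0069  0.1656] gap -0.0002 t 5.55 tilt 0.02
```

View pics/w6.png

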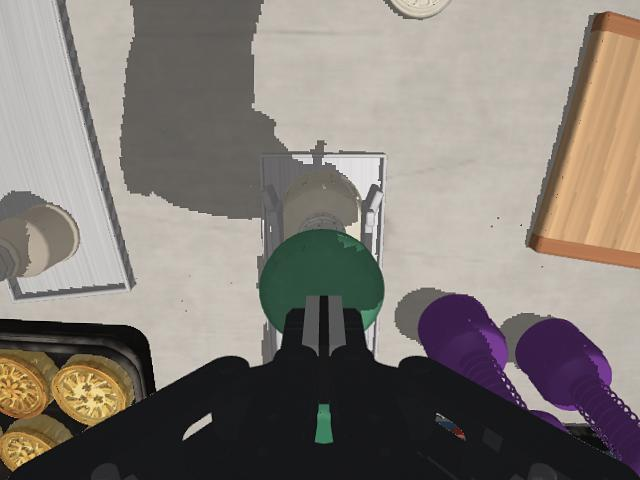

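View pics/s6.png

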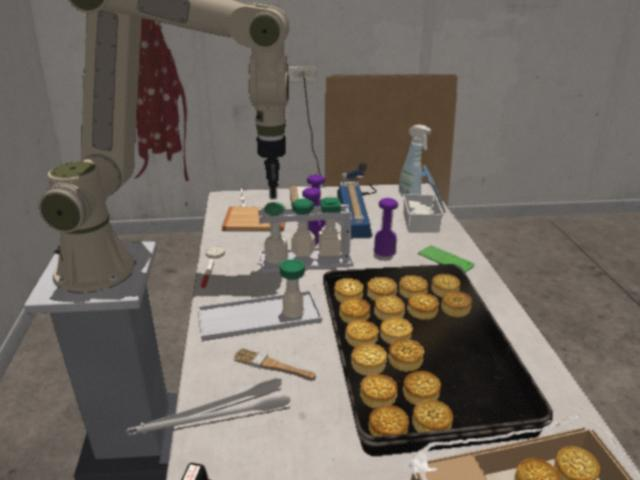

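```bash
python3 -c "
from h import *
s,c=snap('side','s7.png');cm=cam(c)
t=s['tcp_pos'];print(t,s['joint_pos'])
print(proj(cm,[t,[.516,-.007,.18],[.516,-.007,.193],[.516,-.007,.21],[.516,-.007,.24]]))
cv2.imwrite('pics/s7c.png',cv2.resize(c['pixels'][130:290,210:370,::-1],None,fx=3.5,fy=3.5,interpolation=cv2.INTER_CUBIC))
s,c=snap('wrist','w7.png');cm=cam(c,s);print(proj(cm,[t,t+[0,0,.03]]))
"
```

```text
[ 0.51551398 -0.00691206  0.16588644] [-1.69272410e-01  2.08769507e-01 -1.67484195e-01  1.19335704e+00
  9.81282247e-05 -1.98478694e-01]
[[273.09452072 209.37954325]
 [273.11156023 204.71795584]
 [272.96190235 200.38147714]
 [272.76527328 194.65664648]
 [272.41577888 184.40288488]]
[[323.0976638  279.1361805 ]
 [323.03172195 308.74164729]]
```

View pics/s7c.png

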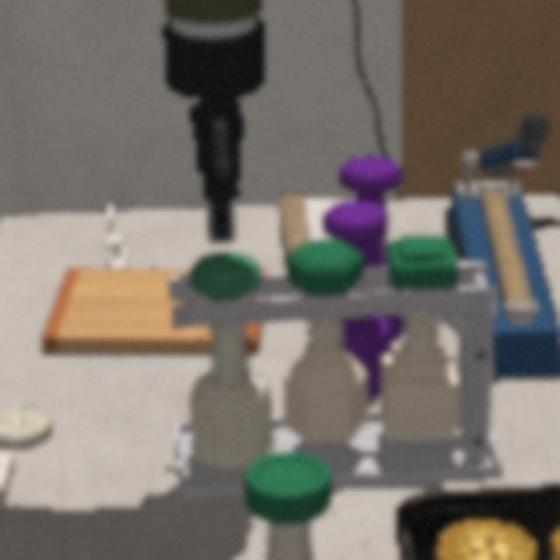

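```bash
python3 -c "
import cv2
a=cv2.imread('pics/w7.png');cv2.imwrite('pics/w7c.png',cv2.resize(a[220:420,240:410],None,fx=3,fy=3))"
```

```text
(no output)
```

View pics/w7c.png

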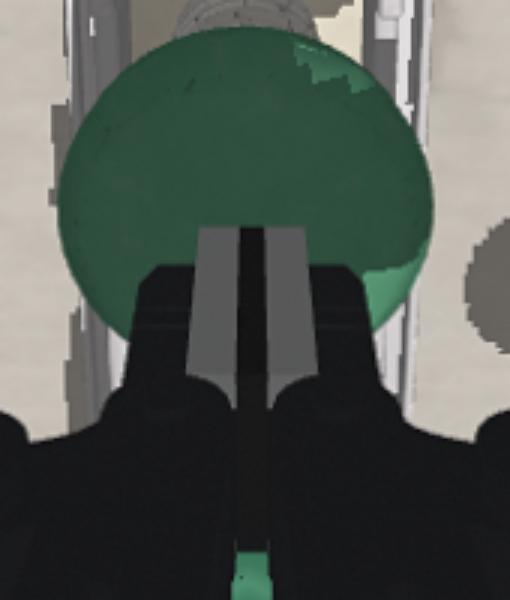

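```bash
python3 -c "
from h import *
s=env.get_state();c=env.read_camera('wrist');cm=cam(c,s);M=qR(s['orientation']);t=s['tcp_pos']
for y in (-.011,0,.011):
  for z in (0,-.013,-.02,-.03,-.04): print(y,z,proj(cm,[t+M@np.array([0,y,z])])[0].round(1), proj(cm,[t+M@np.array([.011,y,z])])[0].round(1))
s2=env.read_camera('top');cm=cam(s2);print(proj(cm,[t,t+[0,0,.035],[.516,-.007,.193]]));cv2.imwrite('pics/t7.png',cv2.resize(s2['pixels'][150:350,230:430,::-1],None,fx=3,fy=3))
"
```

```text
-0.011 0 [323.1 257.1] [346.5 257.1]
-0.011 -0.013 [323.1 267.4] [348.  267.4]
-0.011 -0.02 [323.  273.7] [349.  273.6]
-0.011 -0.03 [323.  283.4] [350.5 283.4]
-0.011 -0.04 [323.  294.3] [352.1 294.3]
0 0 [323.1 278.6] [346.1 278.6]
0 -0.013 [323.1 290.2] [347.6 290.2]
0 -0.02 [323.1 297.1] [348.5 297.1]
0 -0.03 [323. 308.] [349.9 308. ]
0 -0.04 [323.  320.1] [351.5 320.1]
0.011 0 [323.1 299.3] [345.6 299.3]
0.011 -0.013 [323.1 312.1] [347.1 312. ]
0.011 -0.02 [323.1 319.6] [348.  319.6]
0.011 -0.03 [323.  331.5] [349.3 331.5]
0.011 -0.04 [323.  344.7] [350.8 344.7]
[[345.47946961 253.61501304]
 [345.92573583 249.67567812]
 [345.81067963 250.2520951 ]]
```

View pics/t7.png

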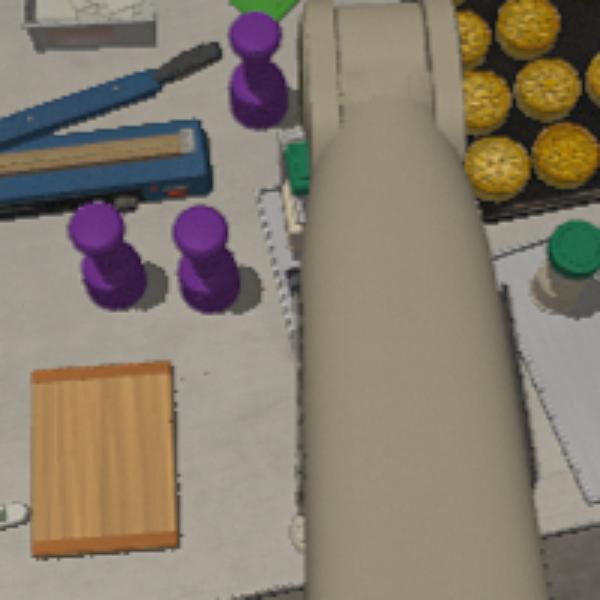

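Emit:
apply_moves([
  [[0,0,0],0,1],
  [[0,0,0],0,1],
  [[0,0,0],0,1],
  [[0,0,0],0,1],
  [[0,0,0],0,1],
  [[0,0,1],0,1],
  [[0,0,2],0,1],
  [[0,0,3],0,1],
  [[0,0,3.5],0,1],
  [[0,0,3.5],0,1],
])

```text
clock: 7.1
tcp_pos: [0.5146, -0.0068, 0.1296]
orientation: [-0.001, 0.697, 0.717, -0.0]
wrist_force: [-0.2, 0.2, 0.5]
finger_gap: 0.0852
```

```bash
python3 -c "
from h import *
delta([.515,-.0072,.113],91.7);print(env.get_state()['wrist_force'])
snap('wrist','w8.png');s,c=snap('side','s8.png')
cv2.imwrite('pics/s8c.png',cv2.resize(c['pixels'][130:290,210:370,::-1],None,fx=3.5,fy=3.5,interpolation=cv2.INTER_CUBIC))"
```

```text
shift cm [-0.04  0.04  1.66] turn -0.03 cur yaw 91.67 tcp [ 0.5146 -0.0068  0.1296] gap 0.0852 t 7.1 tilt 0.07
[-0.22612532  0.21795593  0.54937708]
```

View pics/w8.png

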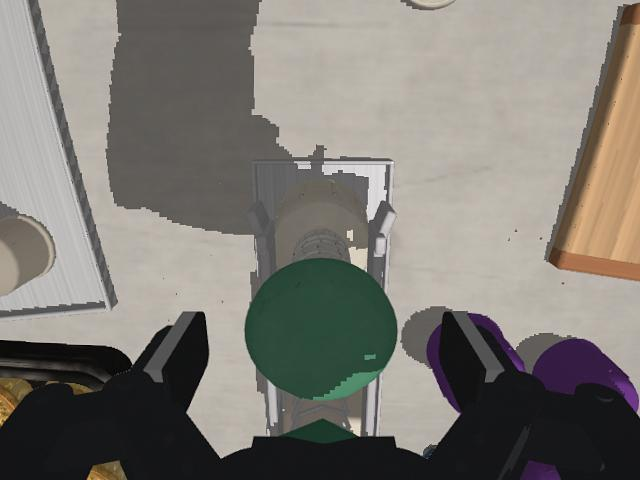

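View pics/s8c.png

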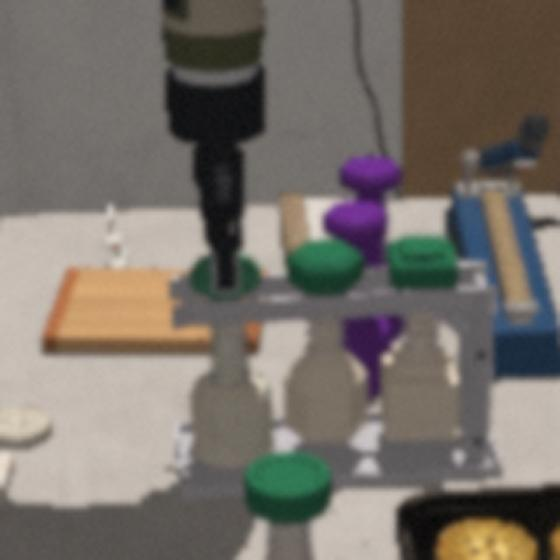

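```bash
python3 -c "
from h import *
s=env.get_state();c=env.read_camera('wrist');cm=cam(c,s);M=qR(s['orientation']);t=s['tcp_pos']
print(proj(cm,[t+M@np.array([x,y,-.053]) for x,y in[(0,-.011),(0,.011),(.0425,-.011),(-.0425,-.011)]]).round(0).tolist())
for z in(.175,.18): print(onz(cm,[[321,329]],z))
c=env.read_camera('side');cm=cam(c);print([proj(cm,[t+[0,-.05,z]])[0].round(1).tolist() for z in(0,.04,.053,.06)])
"
```

```text
[[323.0, 311.0], [323.0, 364.0], [445.0, 310.0], [201.0, 310.0]]
[[ 0.51641703 -0.00761234  0.175     ]]
[[ 0.51346366 -0.00766433  0.18      ]]
[[274.2, 229.3], [273.7, 216.0], [273.6, 211.6], [273.5, 209.2]]
```

Emit:
apply_moves([
  [[0,0,0.8],0,1],
  [[0,0,1.6],0,1],
  [[0,0,1.6],0,1],
  [[0,0,1.6],0,0],
  [[0,0,1.6],0,0],
  [[0,0,1.6],0,0],
  [[0,0,1.6],0,0],
  [[0,0,1.6],0,0],
  [[0,0,1.6],0,0],
  [[0,0,1.6],0,0],
], squeeze=40)

```text
clock: 8.55
tcp_pos: [0.5155, -0.0076, 0.1147]
orientation: [0.001, 0.697, 0.717, -0.0]
wrist_force: [-1.1, -5.4, 5.4]
finger_gap: 0.055
```

Emit:
apply_moves([
  [[0,0,-0.3],0,0],
  [[0,0,-0.6],0,0],
  [[0,0,-0.9],0,0],
  [[0,0,-1.2],0,0],
  [[0,0,-1.3],0,0],
  [[0,0,-1.3],0,0],
  [[0,0,-1.3],0,0],
  [[0,0,-1.3],0,0],
  [[0,0,-1.3],0,0],
  [[0,0,-1.3],0,0],
])

```text
clock: 9.8
tcp_pos: [0.5151, -0.0068, 0.1272]
orientation: [-0.0, 0.697, 0.717, 0.0]
wrist_force: [-0.1, 0.4, -2.1]
finger_gap: 0.0548
```

```bash
python3 -c "
from h import *
delta([.44,-.0095,.13],91.7);print(env.get_state()['wrist_force'])
s,c=snap('side','s9.png')
cv2.imwrite('pics/s9c.png',cv2.resize(c['pixels'][130:290,210:370,::-1],None,fx=3.5,fy=3.5,interpolation=cv2.INTER_CUBIC))"
```

```text
shift cm [-0.05 -7.51 -0.28] turn -0.03 cur yaw 91.67 tcp [ 0.5151 -0.0068  0.1272] gap 0.0548 t 9.8 tilt 0.01
[-0.10885848  0.36522445 -2.1447246 ]
```

View pics/s9c.png

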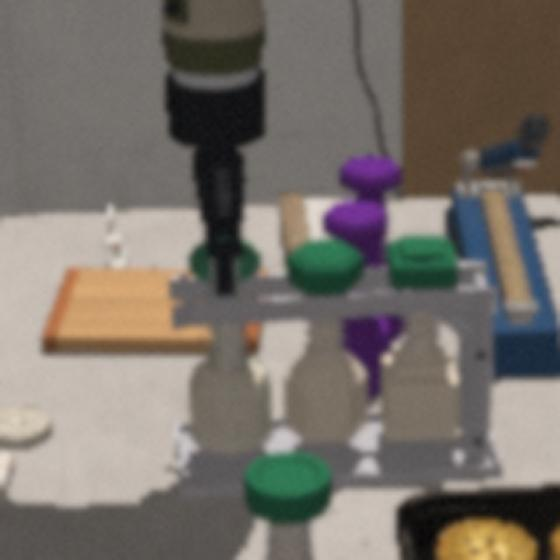

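Emit:
apply_moves([
  [[0,-0.8,0],0,0],
  [[0,-2,0],0,0],
  [[0,-3.5,0],0,0],
  [[0,-5,0],0,0],
  [[0,-6.5,0],0,0],
  [[0,-8,0],0,0],
  [[0,-9,0],0,0],
  [[0,-9,0],0,0],
  [[0,-9,-1.5],0,0],
  [[0,-9,-3],0,0],
])

```text
clock: 11.1
tcp_pos: [0.4256, -0.0096, 0.1575]
orientation: [0.0, 0.697, 0.717, 0.0]
wrist_force: [-0.3, 0.4, -1.4]
finger_gap: 0.0551
```

```bash
python3 -c "
from h import *
delta([.377,-.272,.095],91.7);print(env.get_state()['wrist_force'])"
```

```text
shift cm [-26.09  -5.63   6.25] turn -0.03 cur yaw 91.67 tcp [ 0.4256 -0.0096  0.1575] gap 0.0551 t 11.1 tilt 0.02
[-0.32759612  0.35028683 -1.37922747]
```

Emit:
apply_moves([
  [[-2,-0.5,0],0,0],
  [[-5,-1,0],0,0],
  [[-9,-2,0],0,0],
  [[-13,-3,0],0,0],
  [[-17,-4,0],0,0],
  [[-21,-5,0],0,0],
  [[-24,-5.6,0],0,0],
  [[-26,-5.6,0],0,0],
  [[-26.1,-5.6,1],0,0],
  [[-26.1,-5.6,2.5],0,0],
])

```text
clock: 12.35
tcp_pos: [0.377, -0.2714, 0.1313]
orientation: [-0.0, 0.697, 0.718, 0.0]
wrist_force: [1.0, -0.2, -1.9]
finger_gap: 0.0548
```

```bash
python3 -c "
from h import *
delta([.377,-.272,.095],91.7);print(env.get_state()['wrist_force'])
snap('wrist','w10.png');s,c=snap('side','s10.png')
cv2.imwrite('pics/s10c.png',cv2.resize(c['pixels'][190:350,180:340,::-1],None,fx=3.5,fy=3.5,interpolation=cv2.INTER_CUBIC))"
```

```text
shift cm [-0.06 -0.01  3.63] turn 0.01 cur yaw 91.71 tcp [ 0.377  -0.2714  0.1313] gap 0.0548 t 12.35 tilt 0.03
[ 0.98560463 -0.18506603 -1.8660735 ]
```

View pics/w10.png

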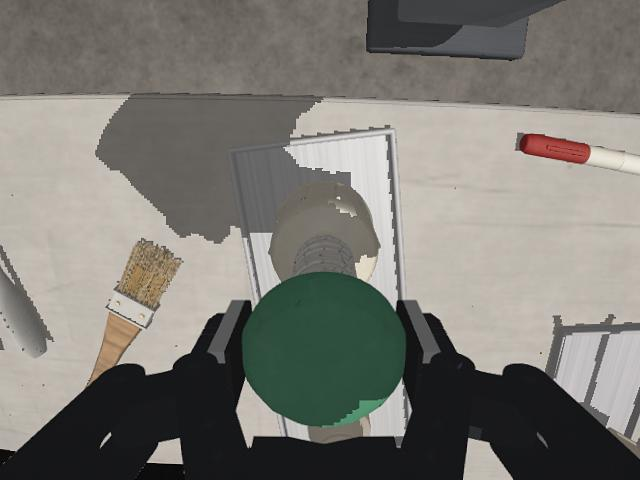

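View pics/s10c.png

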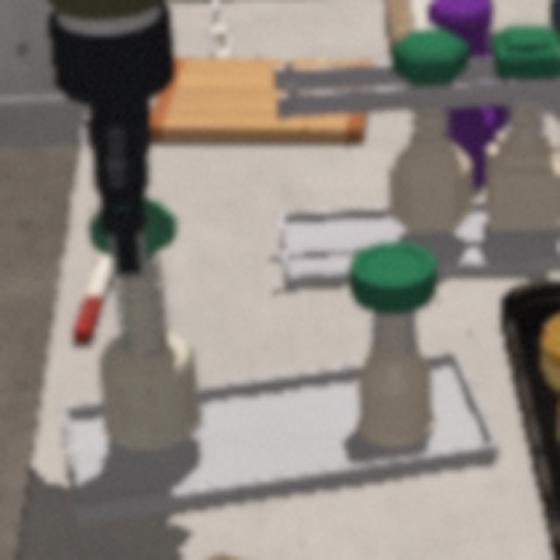

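```bash
python3 -c "
from h import *
s=env.get_state();c=env.read_camera('wrist');cm=cam(c,s)
p=onz(cm,[[232,150],[395,128]],.015)[:,:2];print(p,p.mean(0))
m=p.mean(0);a=np.array([.6048,-.2376]);d=a-m;print(np.linalg.norm(d),np.degrees(np.arctan2(d[1],d[0])),(a+m)/2)"
```

```text
[[ 0.32767648 -0.33598817]
 [ 0.30893448 -0.22059488]] [ 0.31830548 -0.27829153]
0.28936985167154194 8.083792588756602 [ 0.46155274 -0.25794576]
```

Emit:
apply_moves([
  [[0,0,0.8],0,0],
  [[0,0,1.6],0,0],
  [[0,0,2.4],0,0],
  [[0,0,3],0,0],
  [[0,0,3.3],0,0],
  [[0,0,3.5],0,0],
  [[0,0,3.6],0,0],
  [[0,0,3.7],0,0],
  [[0,0,3.7],0,0],
  [[0,0,3.7],0,0],
])

```text
clock: 13.75
tcp_pos: [0.3798, -0.274, 0.1014]
orientation: [0.005, 0.697, 0.717, 0.001]
wrist_force: [-6.8, 7.4, 39.7]
finger_gap: 0.0548
```

Emit:
apply_moves([
  [[0,0,-0.3],0,0],
  [[0,0,-0.6],0,0],
  [[0,0,-0.8],0,0],
  [[0,0,-0.8],0,0],
  [[0,0,-0.8],0,0],
  [[0,0,-0.8],0,0],
  [[0,0,-0.8],0,0],
  [[0,0,-0.8],0,0],
  [[0,0,-0.8],0,0],
  [[0,0,-0.8],0,0],
])

```text
clock: 15.0
tcp_pos: [0.3768, -0.272, 0.1032]
orientation: [0.0, 0.697, 0.717, 0.0]
wrist_force: [-0.4, -0.3, -2.3]
finger_gap: 0.0546
```

```bash
python3 -c "
from h import *
delta([.377,-.272,.095],91.7);print(env.get_state()['wrist_force'])
snap('wrist','w11.png');s,c=snap('side','s11.png')
cv2.imwrite('pics/s11c.png',cv2.resize(c['pixels'][190:350,180:340,::-1],None,fx=3.5,fy=3.5,interpolation=cv2.INTER_CUBIC))"
```

```text
shift cm [-0.    0.02  0.82] turn -0.03 cur yaw 91.67 tcp [ 0.3768 -0.272   0.1032] gap 0.0546 t 15.0 tilt 0.0
[-0.38676567 -0.30070728 -2.34656057]
```

View pics/w11.png

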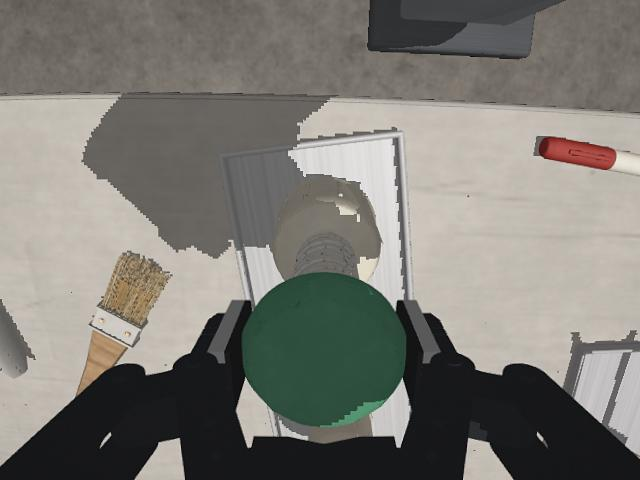

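View pics/s11c.png

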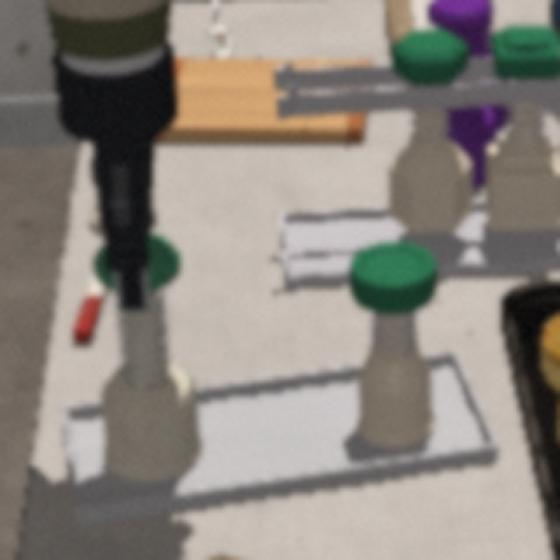

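Emit:
apply_moves([
  [[0,0,0.05],0,0],
  [[0,0,0.1],0,0],
  [[0,0,0.15],0,0],
  [[0,0,0.2],0,0],
  [[0,0,0.2],0,0],
  [[0,0,0.2],0,0],
  [[0,0,0.2],0,0],
  [[0,0,0.2],0,0],
  [[0,0,0.2],0,0],
  [[0,0,0.2],0,0],
])

```text
clock: 16.35
tcp_pos: [0.3771, -0.2721, 0.1019]
orientation: [0.001, 0.697, 0.717, 0.0]
wrist_force: [-1.5, 1.3, 5.6]
finger_gap: 0.0546
```

Emit:
apply_moves([
  [[0,0,-0.05],0,0.75],
  [[0,0,-0.05],0,0.8],
  [[0,0,-0.05],0,1],
  [[0,0,-0.05],0,1],
  [[0,0,-0.05],0,1],
  [[0,0,-0.05],0,1],
  [[0,0,-1.5],0,1],
  [[0,0,-4],0,1],
  [[0,0,-8],0,1],
  [[0,0,-12],0,1],
])

```text
clock: 17.6
tcp_pos: [0.3767, -0.2719, 0.2233]
orientation: [0.0, 0.697, 0.717, 0.0]
wrist_force: [0.7, 0.0, 0.1]
finger_gap: 0.0854
```

```bash
python3 -c "
from h import *
delta([.594,-.0049,.24],91.7);print(env.get_state()['wrist_force'])
snap('wrist','w12.png');s,c=snap('side','s12.png')
cv2.imwrite('pics/s12c.png',cv2.resize(c['pixels'][190:350,180:340,::-1],None,fx=3.5,fy=3.5,interpolation=cv2.INTER_CUBIC))"
```

```text
shift cm [26.06 22.5  -1.67] turn -0.03 cur yaw 91.67 tcp [ 0.3767 -0.2719  0.2233] gap 0.0854 t 17.6 tilt 0.04
[0.74426105 0.0017492  0.10394457]
```

View pics/w12.png

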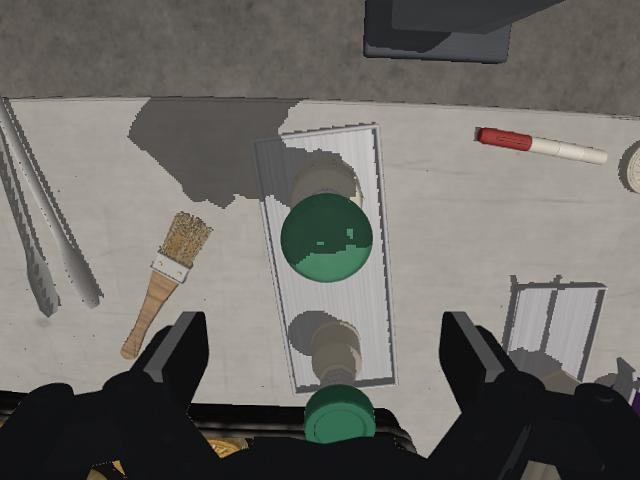

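View pics/s12c.png

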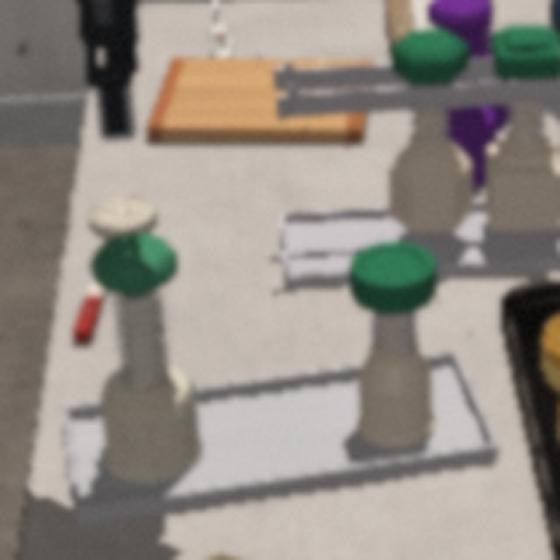

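```bash
python3 - <<'E'
from h import *
s=env.get_state();c=env.read_camera('wrist');cm=cam(c,s)
hsv=cv2.cvtColor(c['pixels'],cv2.COLOR_RGB2HSV);m=cv2.inRange(hsv,(65,100,20),(90,255,255));k,l,st,ce=cv2.connectedComponentsWithStats(m)
cc=None
for i in range(1,k):
  if st[i,4]>800:print(st[i],ce[i],onz(cm,[ce[i]],.155)); 
cv2.imwrite('pics/w13.png',cv2.resize(c['pixels'][110:400,240:420,::-1],None,fx=2,fy=2))
P=[.3767,-.272]
print('axis pts', proj(cm,[[*P,z] for z in (.003,.08,.155)]))
c=env.read_camera('side');cm2=cam(c)
print('side', (proj(cm2,[[*P,z] for z in (.003,.155)])-[180,190])*3.5)
hsv=cv2.cvtColor(c['pixels'],cv2.COLOR_RGB2HSV);m=cv2.inRange(hsv,(65,100,40),(90,255,255));k,l,st,ce=cv2.connectedComponentsWithStats(m)
for i in range(1,k):
  if st[i,4]>100 and ce[i][0]<240:
     print(ce[i], tri(ray(cm,[[326.5,237]]),ray(cm2,[ce[i]])))
E
```

```text
[ 285  189   91   87 6026] [330.22419515 232.51858613] [[ 0.37805034 -0.26995848  0.155     ]]
[ 307  379   71   65 3678] [341.53099511 411.86269712] [[ 0.5219467  -0.25624117  0.155     ]]
axis pts [[326.80246407 185.61929351]
 [326.93377863 203.44139229]
 [327.13041845 230.42641749]]
side [[150.5663928  451.52905023]
 [132.00584121 265.94275514]]
[218.02390438 264.812749  ] (array([ 0.37875371, -0.27261008,  0.15897938]), np.float64(0.0022010604674377286))
```

View pics/w13.png

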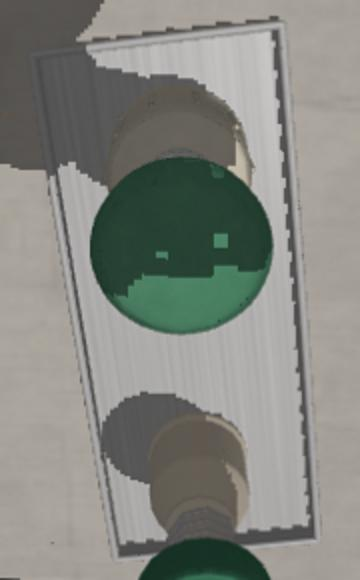

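Emit:
apply_moves([
  [[3,3,-1],0,1],
  [[7,6,-1.6],0,1],
  [[11,9.5,-1.6],0,1],
  [[15,13,-1.6],0,1],
  [[19,16.5,-1.6],0,1],
  [[23,20,-1.6],0,1],
  [[26,22.5,-1.6],0,1],
  [[26,22.5,-1.6],0,1],
  [[26,22.5,-1.6],0,1],
  [[26,22.5,-1.6],0,1],
])

```text
clock: 19.05
tcp_pos: [0.5932, -0.0065, 0.237]
orientation: [-0.0, 0.697, 0.717, -0.0]
wrist_force: [-0.5, -0.6, -0.7]
finger_gap: 0.0857
```

```bash
cat >> h.py <<'E'
def greens(z,name=None):
    s=env.get_state();c=env.read_camera('wrist');cm=cam(c,s)
    if name: cv2.imwrite('pics/'+name,c['pixels'][:,:,::-1])
    hsv=cv2.cvtColor(c['pixels'],cv2.COLOR_RGB2HSV);m=cv2.inRange(hsv,(65,100,20),(90,255,255));k,l,st,ce=cv2.connectedComponentsWithStats(m)
    for i in range(1,k):
        if st[i,4]>800: print(st[i],ce[i].round(1),onz(cm,[ce[i]],z)[0].round(4))
E
python3 -c "
from h import *
delta([.594,-.0049,.113],91.7)
greens(.183,'w14.png')"
```

```text
shift cm [ 0.16  0.09 12.4 ] turn -0.11 cur yaw 91.59 tcp [ 0.5932 -0.0065  0.237 ] gap 0.0857 t 19.05 tilt 0.05
[   0  113   37   80 2264] [ 15.2 154. ] [ 0.5427 -0.1915  0.183 ]
[ 280  193   89  100 6672] [323.6 242.9] [ 0.5933 -0.0062  0.183 ]
[ 285  308   83   82 5978] [325.3 348.3] [ 0.6671 -0.003   0.183 ]
```

View pics/w14.png

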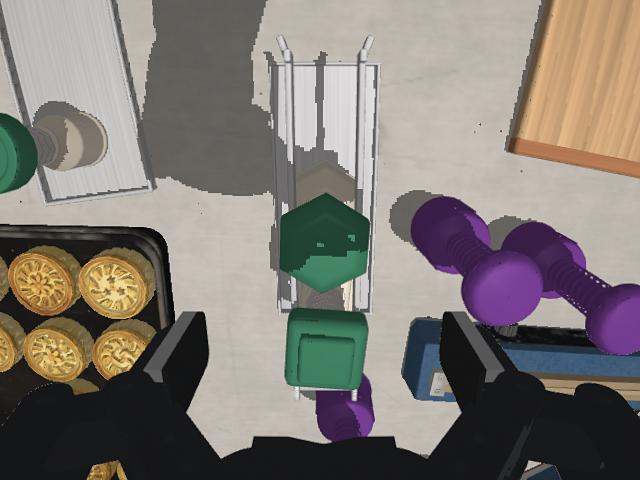

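Emit:
apply_moves([
  [[0.1,0,2.5],0,1],
  [[0.1,0,5],0,1],
  [[0.1,0,7.5],0,1],
  [[0.1,0,9.5],0,1],
  [[0.1,0,11],0,1],
  [[0.1,0,12],0,1],
  [[0.1,0,12.4],0,1],
  [[0.1,0,12.4],0,1],
  [[0.1,0,12.4],0,1],
  [[0.1,0,12.4],0,1],
])

```text
clock: 20.35
tcp_pos: [0.5945, -0.0045, 0.1137]
orientation: [0.0, 0.697, 0.717, 0.0]
wrist_force: [-0.0, 0.0, -0.3]
finger_gap: 0.0855
```

Emit:
apply_moves([
  [[0,0,0],0,0],
  [[0,0,0],0,0],
  [[0,0,0],0,0],
  [[0,0,0],0,0],
  [[0,0,0],0,0],
  [[0,0,0],0,0],
  [[0,0,0],0,0],
  [[0,0,0],0,0],
  [[0,0,0],0,0],
  [[0,0,0],0,0],
], squeeze=40)

```text
clock: 21.6
tcp_pos: [0.5943, -0.0047, 0.1139]
orientation: [0.001, 0.697, 0.717, 0.0]
wrist_force: [-2.3, -0.5, 5.0]
finger_gap: 0.0612
```

```bash
python3 -c "
from h import *
delta([.594,-.0049,.113],91.7)
greens(.183,'w15.png');s,c=snap('side','s15.png')
cv2.imwrite('pics/s15c.png',cv2.resize(c['pixels'][130:290,210:370,::-1],None,fx=3.5,fy=3.5,interpolation=cv2.INTER_CUBIC))"
```

```text
shift cm [-0.02 -0.03  0.09] turn -0.03 cur yaw 91.67 tcp [ 0.5943 -0.0047  0.1139] gap 0.0612 t 21.6 tilt 0.06
[  239   264   174   180 23451] [323.6 355.6] [ 0.5906 -0.0046  0.183 ]
```

View pics/w15.png

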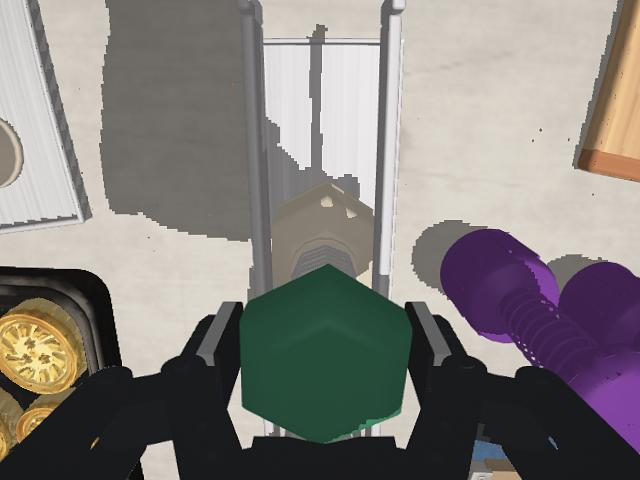

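View pics/s15c.png

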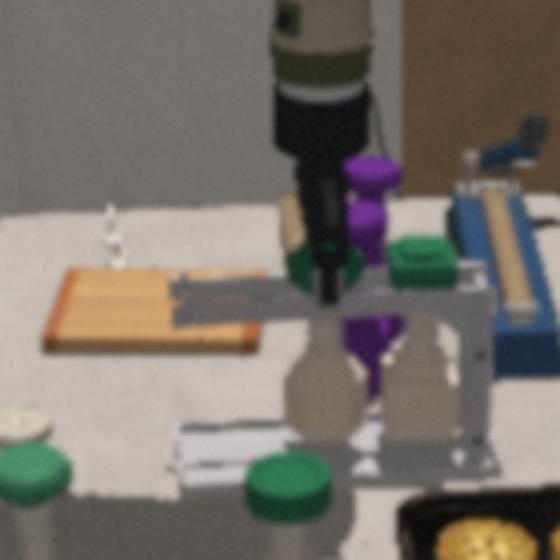

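```bash
python3 - <<'E'
from h import *
s=env.get_state();c=env.read_camera('wrist');cm=cam(c,s);M=qR(s['orientation']);t=s['tcp_pos']
for h in (.0306,.027):
  for z in (-.044,-.048,-.052,-.066,-.07): print(h,z,proj(cm,[t+M@np.array([sx*h,-.011,z]) for sx in(-1,1)]).round(0).tolist())
print('hex r', [proj(cm,[[.594+.03118*np.cos(a),-.005+.03118*np.sin(a),z] for a in np.radians(np.arange(0,360,60)+1.7)]).round(0).tolist() for z in (.183,.166)])
print(s['ft_torque'],s['tau'])
cv2.imwrite('pics/w16.png',cv2.resize(c['pixels'][250:450,190:460,::-1],None,fx=2.9,fy=2.9))
E
```

```text
0.0306 -0.044 [[240.0, 299.0], [406.0, 299.0]]
0.0306 -0.048 [[238.0, 304.0], [408.0, 304.0]]
0.0306 -0.052 [[236.0, 309.0], [410.0, 309.0]]
0.0306 -0.066 [[227.0, 330.0], [419.0, 330.0]]
0.0306 -0.07 [[224.0, 336.0], [422.0, 336.0]]
0.027 -0.044 [[250.0, 299.0], [396.0, 299.0]]
0.027 -0.048 [[248.0, 304.0], [398.0, 304.0]]
0.027 -0.052 [[246.0, 309.0], [400.0, 309.0]]
0.027 -0.066 [[238.0, 330.0], [408.0, 330.0]]
0.027 -0.07 [[236.0, 337.0], [410.0, 337.0]]
hex r [[[322.0, 440.0], [403.0, 403.0], [410.0, 321.0], [322.0, 275.0], [234.0, 321.0], [241.0, 403.0]], [[322.0, 406.0], [395.0, 372.0], [400.0, 297.0], [322.0, 254.0], [244.0, 297.0], [250.0, 372.0]]]
[-0.21280023  0.25872225 -0.00591066] [ 4.70054559e-01 -4.76643741e+01  2.72719753e+01 -5.39739635e-01
  3.07704164e-01  1.24918105e-02]
```

View pics/w16.png

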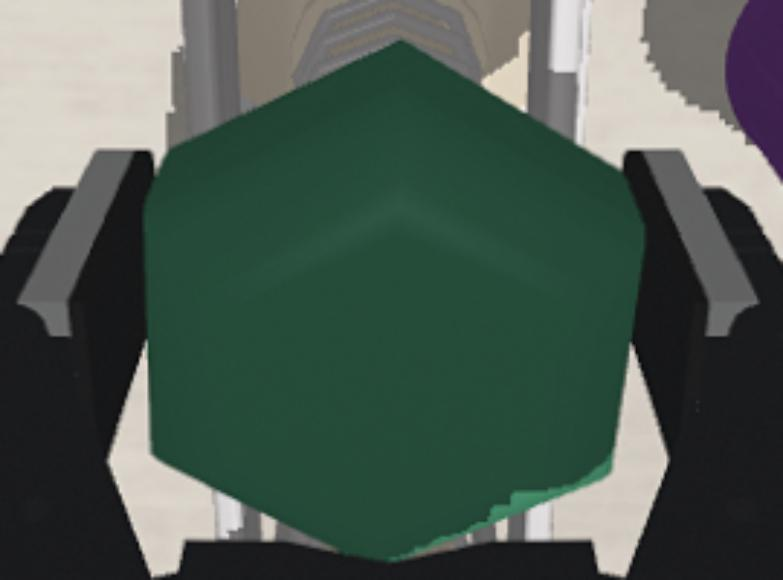

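Emit:
apply_moves([
  [[0,0,0],0,0],
  [[0,0,0],0,0],
  [[0,0,0],0,0],
  [[0,0,0],0,0],
  [[0,0,-0.2],0,0],
  [[0,0,-0.4],0,0],
  [[0,0,-0.4],0,0],
  [[0,0,-0.4],0,0],
  [[0,0,-0.4],0,0],
  [[0,0,-0.4],0,0],
])

```text
clock: 23.0
tcp_pos: [0.594, -0.0045, 0.1171]
orientation: [-0.0, 0.697, 0.717, 0.0]
wrist_force: [-0.4, -0.0, -2.3]
finger_gap: 0.0608
```

```bash
python3 -c "
from h import *
delta([.594,-.0049,.113],91.7);print(env.get_state()['wrist_force'])
greens(.183,'w17.png');s,c=snap('side','s17.png')
cv2.imwrite('pics/s17c.png',cv2.resize(c['pixels'][130:290,210:370,::-1],None,fx=3.5,fy=3.5,interpolation=cv2.INTER_CUBIC))"
```

```text
shift cm [-0.04 -0.    0.41] turn -0.03 cur yaw 91.67 tcp [ 0.594  -0.0045  0.1171] gap 0.0608 t 23.0 tilt 0.01
[-0.44049075 -0.01199967 -2.28736966]
[  239   264   174   180 23432] [323.7 355.6] [ 0.5925 -0.0043  0.183 ]
```

View pics/w17.png

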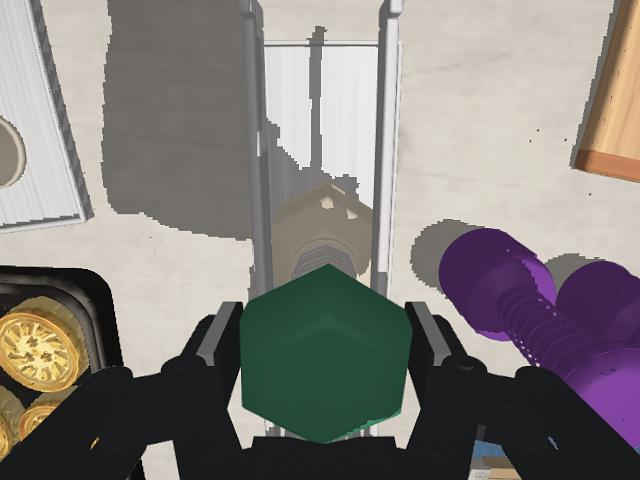

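View pics/s17c.png

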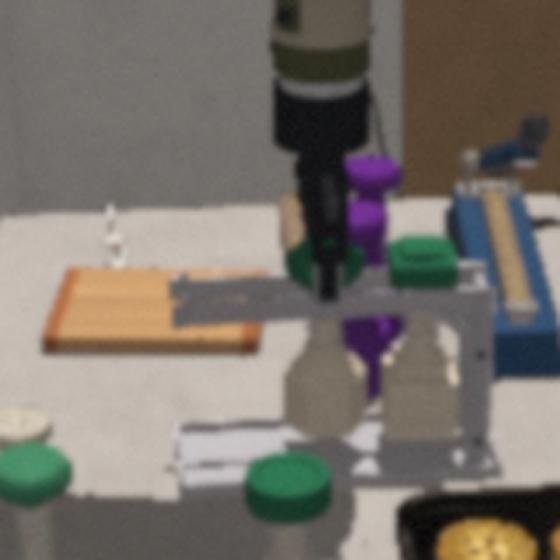

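Emit:
apply_moves([
  [[0,0,-0.4],0,0],
  [[0,0,-0.8],0,0],
  [[0,0,-1.1],0,0],
  [[0,0,-1.1],0,0],
  [[0,0,-1.1],0,0],
  [[0,0,-1.1],0,0],
  [[0,-0.5,-1.1],0,0],
  [[0,-1,-1.1],0,0],
  [[0,-1,-1.1],0,0],
  [[0,-1,-1.1],0,0],
])

```text
clock: 24.35
tcp_pos: [0.5841, -0.0049, 0.1283]
orientation: [0.0, 0.697, 0.717, 0.0]
wrist_force: [-0.0, 0.3, -1.9]
finger_gap: 0.0605
```

```bash
python3 -c "
from h import *
delta([.425,-.0095,.128],91.7);print(env.get_state()['wrist_force'])
greens(.183,'w18.png');s,c=snap('side','s18.png')
cv2.imwrite('pics/s18c.png',cv2.resize(c['pixels'][130:290,210:370,::-1],None,fx=3.5,fy=3.5,interpolation=cv2.INTER_CUBIC))"
```

```text
shift cm [  0.   -15.92   0.03] turn -0.03 cur yaw 91.67 tcp [ 0.5841 -0.0049  0.1283] gap 0.0605 t 24.35 tilt 0.02
[-0.04010532  0.25742273 -1.93936445]
[  239   264   174   180 23461] [323.7 355.7] [ 0.5903 -0.0044  0.183 ]
```

View pics/s18c.png

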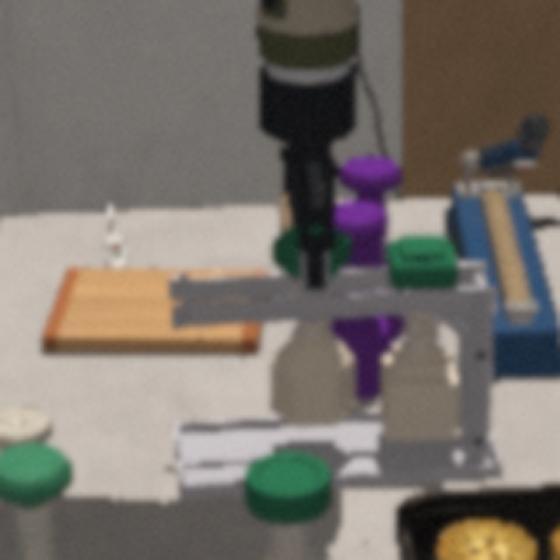

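Emit:
apply_moves([
  [[0,-1.5,0],0,0],
  [[0,-3.5,0],0,0],
  [[0,-6,0],0,0],
  [[0,-8.5,0],0,0],
  [[0,-11,0],0,0],
  [[0,-13.5,0],0,0],
  [[0,-15.5,0],0,0],
  [[0,-16,0],0,0],
  [[0,-16,-2],0,0],
  [[0,-16,-4],0,0],
])

```text
clock: 25.7
tcp_pos: [0.4248, -0.0096, 0.1688]
orientation: [0.0, 0.697, 0.717, 0.0]
wrist_force: [-0.5, 0.1, -1.8]
finger_gap: 0.0604
```

```bash
python3 -c "
from h import *
delta([.4616,-.258,.115],91.7);print(env.get_state()['wrist_force'])
greens(.183,'w19.png')"
```

```text
shift cm [-24.94   2.95   5.38] turn -0.03 cur yaw 91.67 tcp [ 0.4248 -0.0096  0.1688] gap 0.0604 t 25.7 tilt 0.04
[-0.4858011   0.08006921 -1.82275527]
[  239   264   174   180 23465] [323.7 355.8] [ 0.4584 -0.0083  0.183 ]
[   0  366   27   74 1291] [ 10.  401.6] [ 0.4962 -0.1743  0.183 ]
```

Emit:
apply_moves([
  [[-2,0,0],0,0],
  [[-5,0,0],0,0],
  [[-8.5,0,0],0,0],
  [[-12,0.8,0],0,0],
  [[-15.5,2,0],0,0],
  [[-19,2.9,0],0,0],
  [[-22,2.9,0],0,0],
  [[-24,2.9,0],0,0],
  [[-24.9,2.9,0],0,0],
  [[-24.9,2.9,0.5],0,0],
])

```text
clock: 27.0
tcp_pos: [0.4607, -0.2577, 0.1631]
orientation: [0.0, 0.697, 0.717, 0.0]
wrist_force: [-1.2, 1.3, -1.9]
finger_gap: 0.0607
```

```bash
python3 -c "
from h import *
delta([.4616,-.258,.085],91.7);print(env.get_state()['wrist_force'])
greens(.16,'w20.png')"
```

```text
shift cm [-0.03  0.09  7.81] turn -0.05 cur yaw 91.65 tcp [ 0.4607 -0.2577  0.1631] gap 0.0607 t 27.0 tilt 0.03
[-1.15420099  1.29305569 -1.93901544]
[  233    22   134   141 13831] [301.   92.2] [ 0.3762 -0.2696  0.16  ]
[  239   264   174   180 23429] [323.7 355.6] [ 0.5059 -0.2561  0.16  ]
```

View pics/w20.png

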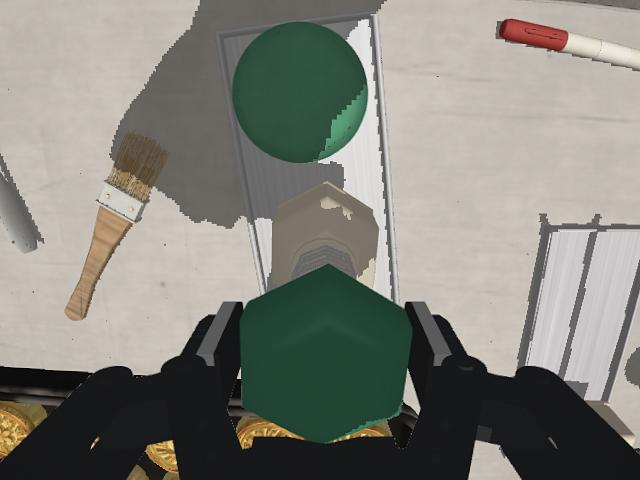

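Emit:
apply_moves([
  [[0,0.1,1.5],0,0],
  [[0,0.1,3],0,0],
  [[0,0.1,4.5],0,0],
  [[0,0.1,5.5],0,0],
  [[0,0.1,6],0,0],
  [[0,0.1,6.4],0,0],
  [[0,0.1,6.8],0,0],
  [[0,0.1,7],0,0],
  [[0,0.1,7],0,0],
  [[0,0.1,7],0,0],
])

```text
clock: 28.3
tcp_pos: [0.4615, -0.2576, 0.0934]
orientation: [0.0, 0.697, 0.717, 0.0]
wrist_force: [-0.0, 0.1, -3.0]
finger_gap: 0.0605
```

Emit:
apply_moves([
  [[0,0,0.1],0,0],
  [[0,0,0.2],0,0],
  [[0,0,0.3],0,0],
  [[0,0,0.4],0,0],
  [[0,0,0.5],0,0],
  [[0,0,0.6],0,0],
  [[0,0,0.6],0,0],
  [[0,0,0.6],0,0],
  [[0,0,0.6],0,0],
  [[0,0,0.6],0,0],
])

```text
clock: 29.55
tcp_pos: [0.4614, -0.2576, 0.0872]
orientation: [0.0, 0.697, 0.717, 0.0]
wrist_force: [-0.4, 0.5, -2.9]
finger_gap: 0.0607
```

Emit:
apply_moves([
  [[0,0,0.05],0,0],
  [[0,0,0.1],0,0],
  [[0,0,0.15],0,0],
  [[0,0,0.2],0,0],
  [[0,0,0.25],0,0],
  [[0,0,0.3],0,0],
  [[0,0,0.3],0,0],
  [[0,0,0.3],0,0],
  [[0,0,0.3],0,0],
  [[0,0,0.3],0,0],
])

```text
clock: 30.8
tcp_pos: [0.4617, -0.2576, 0.085]
orientation: [0.0, 0.697, 0.717, 0.0]
wrist_force: [-0.9, 1.7, 5.4]
finger_gap: 0.0606
```

Emit:
apply_moves([
  [[0,0,-0.1],0,0.85],
  [[0,0,-0.1],0,1],
  [[0,0,-0.1],0,1],
  [[0,0,-0.1],0,1],
  [[0,0,-0.1],0,1],
  [[0,0,-2],0,1],
  [[0,0,-6],0,1],
  [[0,0,-10],0,1],
  [[0,0,-14],0,1],
  [[0,0,-14],0,1],
])

```text
clock: 32.05
tcp_pos: [0.4631, -0.2588, 0.2277]
orientation: [0.003, 0.697, 0.717, 0.0]
wrist_force: [-0.0, -0.5, 0.1]
finger_gap: 0.0855
```

```bash
python3 -c "
from h import *
delta([.671,-.0026,.23],91.7);print(env.get_state()['wrist_force'])
greens(.155,'w21.png');s,c=snap('side','s21.png')
cv2.imwrite('pics/s21c.png',cv2.resize(c['pixels'][190:350,180:340,::-1],None,fx=3.5,fy=3.5,interpolation=cv2.INTER_CUBIC))"
```

```text
shift cm [25.01 21.53 -0.22] turn -0.03 cur yaw 91.67 tcp [ 0.4631 -0.2588  0.2277] gap 0.0855 t 32.05 tilt 0.38
[-0.04884692 -0.54341682  0.12809853]
[ 259   40   99  104 7737] [309.   91.6] [ 0.3762 -0.27    0.155 ]
[ 285  183   84   93 5819] [325.9 229.2] [ 0.4605 -0.2575  0.155 ]
[ 289  288   77   80 4859] [327.3 327.8] [ 0.5331 -0.2542  0.155 ]
```

View pics/s21c.png

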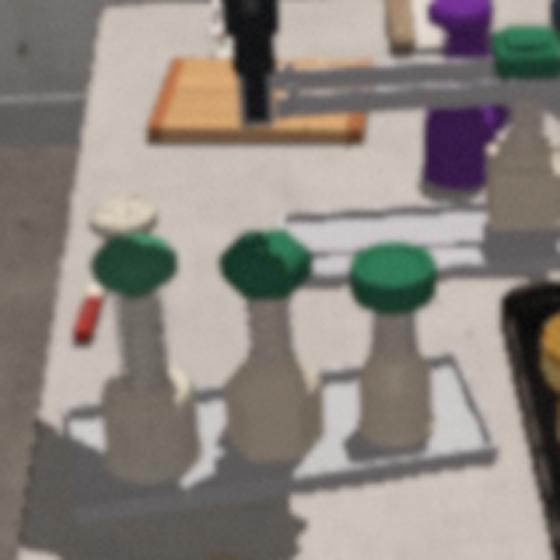

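View pics/w21.png

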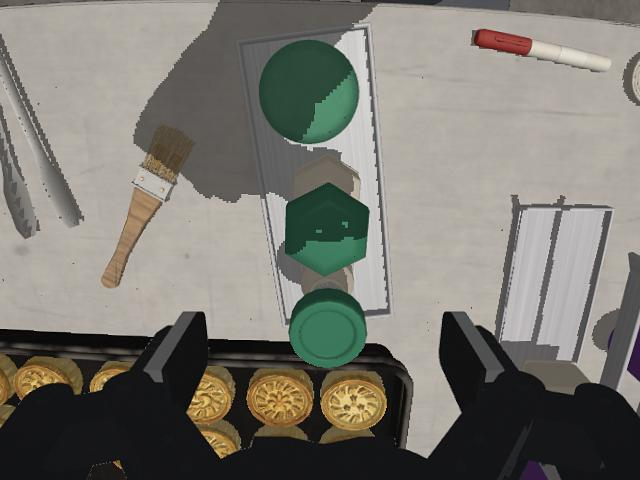

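Emit:
apply_moves([
  [[3,2.5,0],0,1],
  [[7,6,0],0,1],
  [[11,9.5,0],0,1],
  [[15,13,0],0,1],
  [[19,16.5,0],0,1],
  [[23,19.5,0],0,1],
  [[25,21.5,0],0,1],
  [[25,21.5,0],0,1],
  [[25,21.5,0],0,1],
  [[25,21.5,0],0,1],
])

```text
clock: 33.4
tcp_pos: [0.6682, -0.0023, 0.2239]
orientation: [-0.0, 0.697, 0.717, -0.0]
wrist_force: [-0.7, -0.0, 0.3]
finger_gap: 0.0852
```

```bash
python3 -c "
from h import *
delta([.671,-.0026,.112],91.7)
greens(.182,'w22.png')"
```

```text
shift cm [-0.03  0.29 11.19] turn -0.11 cur yaw 91.59 tcp [ 0.6682 -0.0023  0.2239] gap 0.0852 t 33.4 tilt 0.05
[ 275  205   96   96 8083] [321.8 252.1] [ 0.6699 -0.0031  0.182 ]
```

View pics/w22.png

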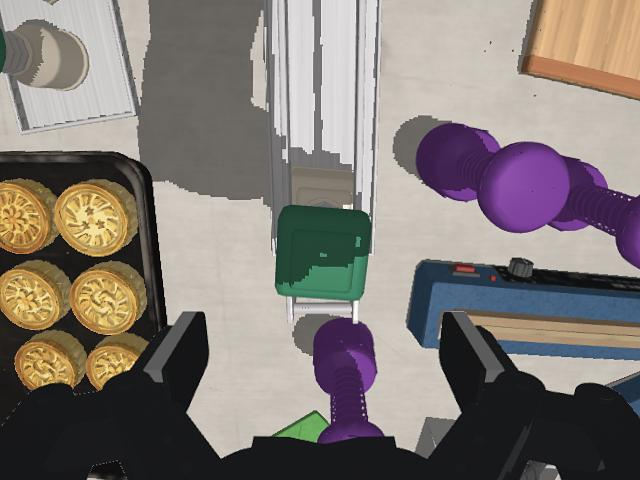

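Emit:
apply_moves([
  [[-0.1,0.3,2.5],1,1],
  [[-0.1,0.3,5],2,1],
  [[-0.1,0.3,7],3.5,1],
  [[-0.1,0.3,9],3.5,1],
  [[-0.1,0.3,10.3],3.5,1],
  [[-0.1,0.3,10.8],3.5,1],
  [[-0.1,0.3,11.1],3.5,1],
  [[-0.1,0.3,11.1],3.5,1],
  [[-0.1,0.3,11.1],3.5,1],
  [[-0.1,0.3,11.1],3.5,1],
])

```text
clock: 34.7
tcp_pos: [0.6723, -0.0022, 0.1137]
orientation: [0.0, 0.718, 0.696, 0.0]
wrist_force: [0.1, -0.6, -0.2]
finger_gap: 0.0856
```

Emit:
apply_moves([
  [[0,0,0],0,0],
  [[0,0,0],0,0],
  [[0,0,0],0,0],
  [[0,0,0],0,0],
  [[0,0,0],0,0],
  [[0,0,0],0,0],
  [[0,0,0],0,0],
  [[0,0,0],0,0],
  [[0,0,0],0,0],
  [[0,0,0],0,0],
])

```text
clock: 35.95
tcp_pos: [0.6722, -0.0023, 0.1135]
orientation: [0.0, 0.718, 0.696, 0.0]
wrist_force: [-0.1, 0.2, 5.0]
finger_gap: 0.0537
```

```bash
python3 -c "
from h import *
delta([.671,-.0026,.113],91.7)
greens(.182,'w23.png');s,c=snap('side','s23.png')
cv2.imwrite('pics/s23c.png',cv2.resize(c['pixels'][130:290,210:370,::-1],None,fx=3.5,fy=3.5,interpolation=cv2.INTER_CUBIC))"
```

```text
shift cm [-0.04 -0.12  0.05] turn -3.53 cur yaw 88.17 tcp [ 0.6722 -0.0023  0.1135] gap 0.0537 t 35.95 tilt 0.04
[  239   273   172   160 25416] [323.5 351.5] [ 0.6674 -0.0019  0.182 ]
```

View pics/w23.png

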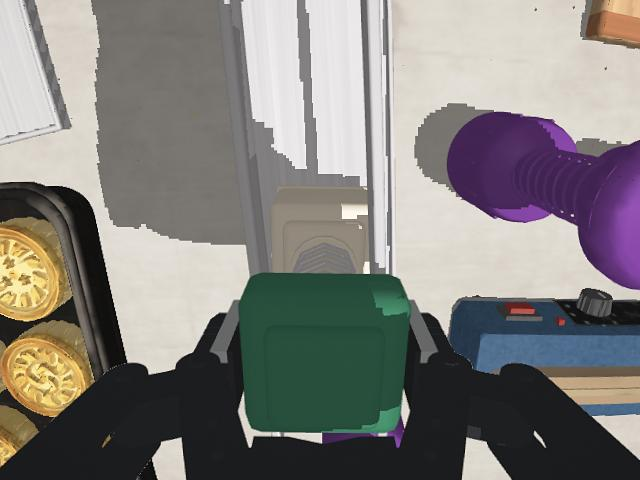

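View pics/s23c.png

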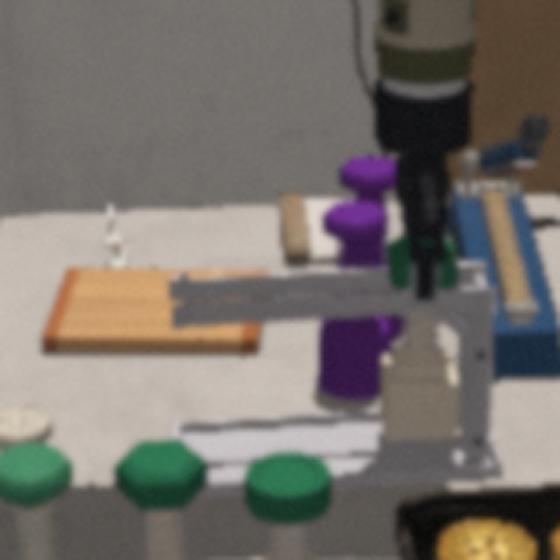

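Emit:
apply_moves([
  [[0,0,-0.3],0,0],
  [[0,0,-0.6],0,0],
  [[0,0,-0.9],0,0],
  [[0,0,-1.2],0,0],
  [[0,0,-1.4],0,0],
  [[0,0,-1.4],-1,0],
  [[0,0,-1.4],-2,0],
  [[0,0,-1.4],-3.5,0],
  [[0,0,-1.4],-3.5,0],
  [[0,0,-1.4],-3.5,0],
])

```text
clock: 37.3
tcp_pos: [0.672, -0.0023, 0.1271]
orientation: [-0.0, 0.697, 0.717, 0.0]
wrist_force: [-0.7, 0.4, -1.4]
finger_gap: 0.0538
```

```bash
python3 -c "
from h import *
delta([.425,-.0099,.127],91.7);print(env.get_state()['wrist_force'])
greens(.196,'w24.png');s,c=snap('side','s24.png')
cv2.imwrite('pics/s24c.png',cv2.resize(c['pixels'][130:290,210:370,::-1],None,fx=3.5,fy=3.5,interpolation=cv2.INTER_CUBIC))"
```

```text
shift cm [-4.000e-02 -2.471e+01  1.000e-02] turn -0.03 cur yaw 91.67 tcp [ 0.672  -0.0023  0.1271] gap 0.0538 t 37.3 tilt 0.01
[-0.69726092  0.36123557 -1.41102594]
[  239   273   172   160 25405] [323.5 351.5] [ 0.667  -0.0022  0.196 ]
```

View pics/s24c.png

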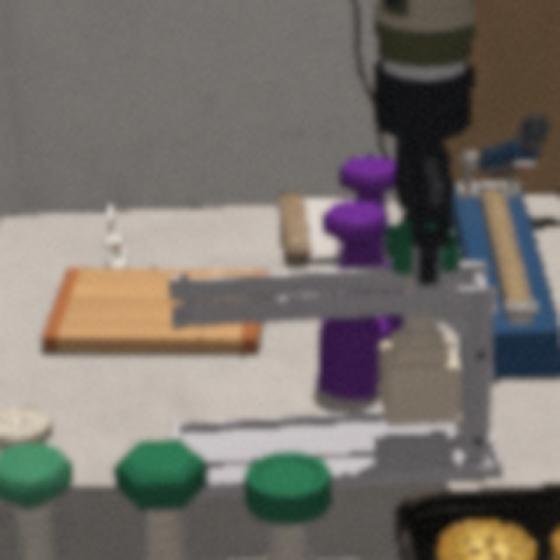

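Lifted cleanly. Draw it out along the arms.

Emit:
apply_moves([
  [[0,-1,0],0,0],
  [[0,-3,0],0,0],
  [[0,-5.5,0],0,0],
  [[0,-8,0],0,0],
  [[0,-10.5,0],0,0],
  [[0,-13,0],0,0],
  [[0,-15.5,0],0,0],
  [[0,-18,0],0,0],
  [[0,-20.5,0],0,0],
  [[0,-23,0],0,0],
])

```text
clock: 38.65
tcp_pos: [0.4406, -0.0089, 0.1273]
orientation: [0.0, 0.697, 0.717, 0.0]
wrist_force: [0.5, 0.0, -2.2]
finger_gap: 0.0536
```

Emit:
apply_moves([
  [[0,-1.5,0],0,0],
  [[0,-2.5,0],0,0],
  [[0,-2.5,-1.5],0,0],
  [[0,-2.5,-3],0,0],
  [[0,-2.5,-5],0,0],
  [[0,-2.5,-6],0,0],
  [[0,-2.5,-6],0,0],
  [[1.5,-2.5,-6],0,0],
  [[4,-2,-6],0,0],
  [[7,-1,-6],0,0],
])

```text
clock: 39.9
tcp_pos: [0.4293, 0.0619, 0.1864]
orientation: [-0.001, 0.697, 0.717, -0.0]
wrist_force: [1.4, -0.1, -1.7]
finger_gap: 0.0535
```

```bash
python3 -c "
from h import *
delta([.460,.265,.103],91.7);print(env.get_state()['wrist_force'])
greens(.2,'w25.png')"
```

```text
shift cm [20.21  3.65  8.34] turn -0.08 cur yaw 91.62 tcp [0.4293 0.0619 0.1864] gap 0.0535 t 39.9 tilt 0.09
[ 1.35236134 -0.06805437 -1.66245796]
[  239   273   172   160 25441] [323.6 351.7] [0.461  0.0631 0.2   ]
```

View pics/w25.png

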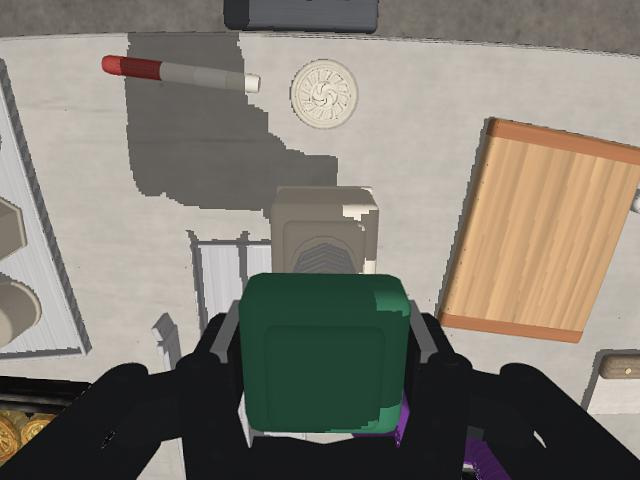

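Emit:
apply_moves([
  [[3,0.5,0],0,0],
  [[6.5,1,0],0,0],
  [[10,2,0],0,0],
  [[13.5,3,0],0,0],
  [[17,3.6,0],0,0],
  [[19.3,3.6,0],0,0],
  [[20.2,3.6,1],0,0],
  [[20.2,3.6,3],0,0],
  [[20.2,3.6,5],0,0],
  [[20.2,3.6,6],0,0],
])

```text
clock: 41.2
tcp_pos: [0.4586, 0.2629, 0.1251]
orientation: [-0.001, 0.697, 0.717, -0.002]
wrist_force: [0.0, -0.0, -2.1]
finger_gap: 0.0534
```

```bash
python3 -c "
from h import *
delta([.460,.265,.103],91.7);print(env.get_state()['wrist_force'])
greens(.2,'w26.png')"
```

```text
shift cm [0.21 0.15 2.21] turn -0.04 cur yaw 91.66 tcp [0.4586 0.2629 0.1251] gap 0.0534 t 41.2 tilt 0.19
[ 0.0149794 -0.0379153 -2.119257 ]
[  239   273   172   160 25423] [323.4 351.6] [0.4498 0.2629 0.2   ]
```

View pics/w26.png

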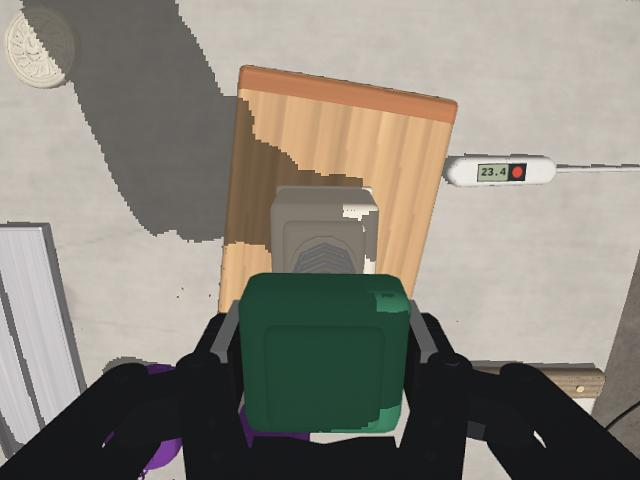

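Emit:
apply_moves([
  [[0.1,0.1,0.5],0,0],
  [[0.1,0.1,1],0,0],
  [[0.1,0.1,1.4],0,0],
  [[0.1,0.1,1.6],0,0],
  [[0.1,0.1,1.8],0,0],
  [[0.1,0.1,2],0,0],
  [[0.1,0.1,2.15],0,0],
  [[0.1,0.1,2.15],0,0],
  [[0.1,0.1,2.15],0,0],
  [[0.1,0.1,2.15],0,0],
])

```text
clock: 42.5
tcp_pos: [0.4612, 0.2647, 0.1058]
orientation: [0.0, 0.697, 0.717, 0.0]
wrist_force: [-1.1, -0.1, -2.0]
finger_gap: 0.0533
```

Emit:
apply_moves([
  [[0,0,0.05],0,0],
  [[0,0,0.1],0,0],
  [[0,0,0.15],0,0],
  [[0,0,0.2],0,0],
  [[0,0,0.25],0,0],
  [[0,0,0.3],0,0],
  [[0,0,0.3],0,0],
  [[0,0,0.3],0,0],
  [[0,0,0.3],0,0],
  [[0,0,0.3],0,0],
])

```text
clock: 43.75
tcp_pos: [0.4614, 0.2648, 0.1035]
orientation: [0.0, 0.697, 0.717, 0.0]
wrist_force: [-2.6, -0.7, 6.1]
finger_gap: 0.0536
```

Contact. Release and rise.

Emit:
apply_moves([
  [[0,0,-0.1],0,0.8],
  [[0,0,-0.1],0,1],
  [[0,0,-0.1],0,1],
  [[0,0,-0.1],0,1],
  [[0,0,-0.1],0,1],
  [[0,0,-2],0,1],
  [[0,0,-6],0,1],
  [[0,0,-10],0,1],
  [[0,0,-12],0,1],
  [[0,0,-12],0,1],
])

```text
clock: 45.0
tcp_pos: [0.4623, 0.2651, 0.2243]
orientation: [0.001, 0.697, 0.717, 0.002]
wrist_force: [-0.1, -0.2, -0.0]
finger_gap: 0.0855
```

```bash
python3 -c "
from h import *
delta([.425,.06,.2255],91.7)
delta([.5455,-.2465,.2255],91.7)
greens(.172,'w27.png');s,c=snap('side','s27.png')
cv2.imwrite('pics/s27c.png',cv2.resize(c['pixels'][130:350,180:400,::-1],None,fx=2.7,fy=2.7,interpolation=cv2.INTER_CUBIC))"
```

```text
shift cm [-20.4   -4.32  -0.16] turn -0.03 cur yaw 91.67 tcp [0.4623 0.2651 0.2243] gap 0.0855 t 45.0 tilt 0.22
shift cm [-51.39   6.83  -0.16] turn -0.03 cur yaw 91.67 tcp [0.4623 0.2651 0.2243] gap 0.0855 t 45.0 tilt 0.22
[ 279  195   90   89 7518] [322.7 238.9] [0.4595 0.2648 0.172 ]
```

View pics/w27.png

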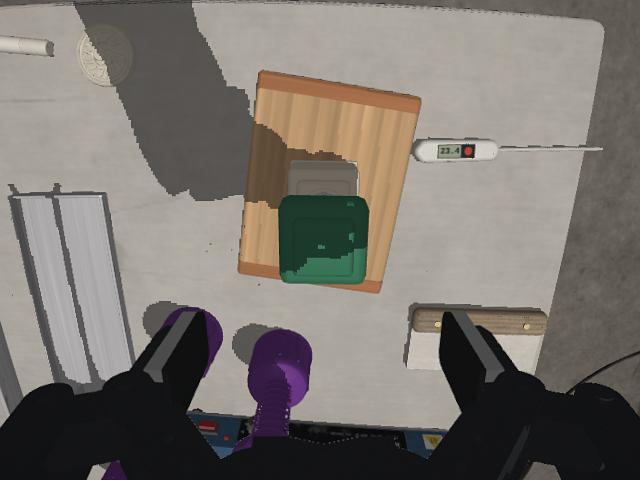

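View pics/s27c.png

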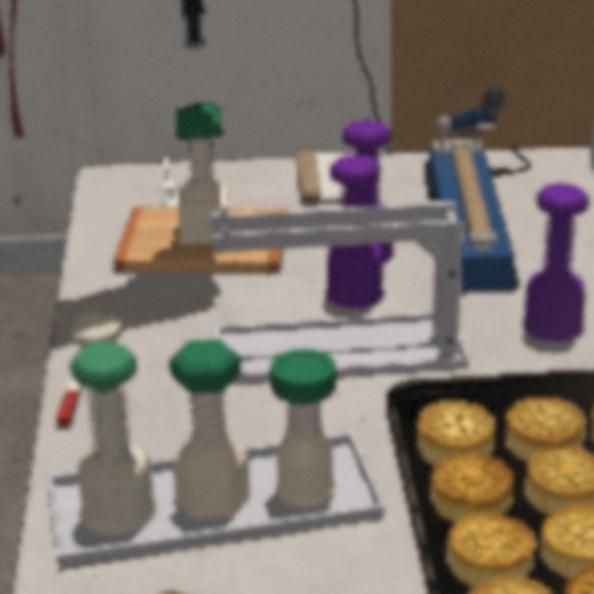

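Emit:
apply_moves([
  [[-3,0,0],0,1],
  [[-8,1,0],0,1],
  [[-13,1.7,0],0,1],
  [[-18,2.4,0],0,1],
  [[-23,3,0],0,1],
  [[-28,3.7,0],0,1],
  [[-33,4.4,0],0,1],
  [[-38,5,0],0,1],
  [[-43,5.7,0],0,1],
  [[-48,6.4,0],0,1],
])

```text
clock: 46.35
tcp_pos: [0.5384, -0.2145, 0.2207]
orientation: [-0.001, 0.697, 0.717, -0.0]
wrist_force: [0.9, -0.6, -0.3]
finger_gap: 0.0852
```

Emit:
apply_moves([
  [[-2,0.3,0],0,1],
  [[-3.4,0.4,0],0,1],
  [[-3.4,0.4,0],0,1],
  [[-3.4,0.4,0],0,1],
  [[-3.4,0.4,0],0,1],
  [[-3.4,0.4,0],0,1],
  [[-3.4,0.4,0],0,1],
  [[-3.4,0.4,0],0,1],
  [[-3.4,0.4,0],0,1],
  [[-3.4,0.4,0],0,1],
])

```text
clock: 47.6
tcp_pos: [0.5441, -0.2472, 0.2226]
orientation: [-0.0, 0.697, 0.717, 0.0]
wrist_force: [0.8, 0.5, -0.4]
finger_gap: 0.0852
```

```bash
python3 -c "
from h import *
delta([.5455,-.2465,.067],91.7)
greens(.135,'w28.png')"
```

```text
shift cm [ 0.06  0.14 15.56] turn -0.04 cur yaw 91.66 tcp [ 0.5441 -0.2472  0.2226] gap 0.0852 t 47.6 tilt 0.01
[ 265   47   92  109 7388] [309.9 101.3] [ 0.4621 -0.2579  0.135 ]
[ 271  187   86   88 5899] [313.7 230.4] [ 0.5467 -0.2536  0.135 ]
```

View pics/w28.png

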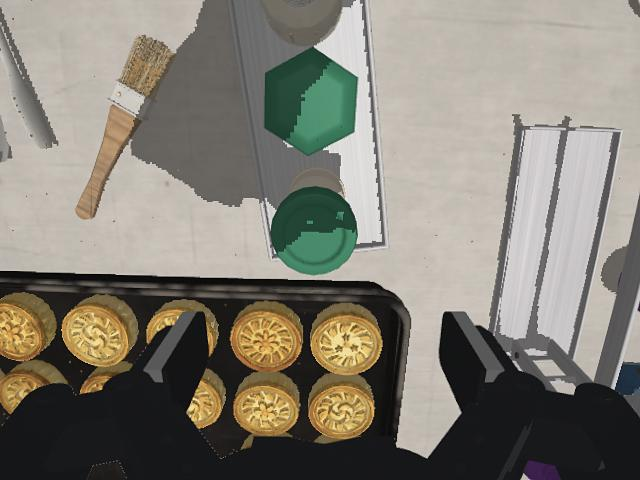

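Emit:
apply_moves([
  [[-0.6,0.2,3],0,1],
  [[-0.6,0.2,6],0,1],
  [[-0.6,0.2,9],0,1],
  [[-0.6,0.2,11.5],0,1],
  [[-0.6,0.2,13.5],0,1],
  [[-0.6,0.2,14.8],0,1],
  [[-0.6,0.2,15.5],0,1],
  [[-0.6,0.2,15.5],0,1],
  [[-0.6,0.2,15.5],0,1],
  [[-0.6,0.2,15.5],0,1],
])

```text
clock: 48.9
tcp_pos: [0.5468, -0.2534, 0.0685]
orientation: [0.001, 0.697, 0.717, 0.0]
wrist_force: [0.5, -0.0, 0.7]
finger_gap: 0.0852
```

```bash
python3 -c "
from h import *
delta([.546,-.2535,.067],91.7);print(env.get_state()['wrist_force'])
greens(.135,'w29.png')"
```

```text
shift cm [-0.01 -0.08  0.15] turn -0.03 cur yaw 91.67 tcp [ 0.5468 -0.2534  0.0685] gap 0.0852 t 48.9 tilt 0.08
[ 0.45620156 -0.03553722  0.72309515]
[  192     0   253   219 45075] [315.8  92.4] [ 0.4646 -0.2575  0.135 ]
[  230   264   184   180 25755] [321.9 354.7] [ 0.5445 -0.2537  0.135 ]
```

View pics/w29.png

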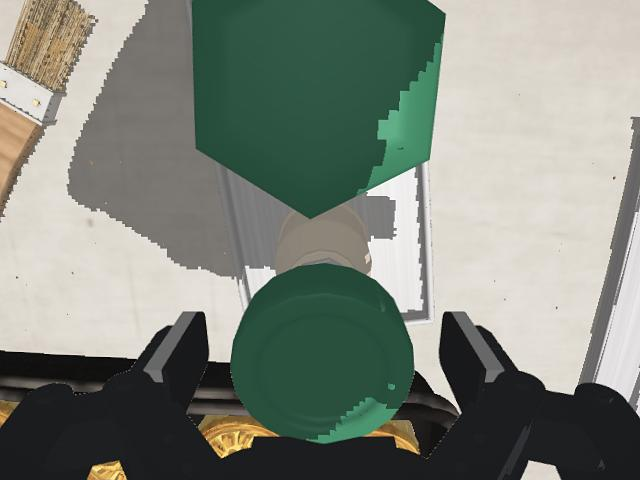

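Emit:
apply_moves([
  [[0,-0.1,0.1],0,0],
  [[0,-0.1,0.1],0,0],
  [[0,-0.1,0.1],0,0],
  [[0,-0.1,0.1],0,0],
  [[0,-0.1,0.1],0,0],
  [[0,-0.1,0.1],0,0],
  [[0,-0.1,0.1],0,0],
  [[0,-0.1,0.1],0,0],
  [[0,-0.1,0.1],0,0],
  [[0,-0.1,0.1],0,0],
])

```text
clock: 50.2
tcp_pos: [0.5455, -0.2533, 0.067]
orientation: [0.0, 0.697, 0.717, 0.0]
wrist_force: [-0.6, -0.4, 5.2]
finger_gap: 0.0587
```

Emit:
apply_moves([
  [[0,0,-0.5],0,0],
  [[0,0,-1],0,0],
  [[0,0,-2],0,0],
  [[0,0,-3.5],0,0],
  [[0,0,-6],0,0],
  [[0,0,-9],0,0],
  [[0,0,-11],0,0],
  [[0,0,-12],0,0],
  [[0,0,-12],0,0],
  [[0,0,-12],0,0],
])

```text
clock: 51.45
tcp_pos: [0.5448, -0.2528, 0.1858]
orientation: [-0.001, 0.697, 0.717, -0.0]
wrist_force: [-1.1, -0.7, -1.3]
finger_gap: 0.0588
```

```bash
python3 -c "
from h import *
delta([.42,-.0103,.1255],91.7);print(env.get_state()['wrist_force'])
greens(.25,'w30.png')"
```

```text
shift cm [ 24.6  -11.76   6.07] turn -0.03 cur yaw 91.67 tcp [ 0.5448 -0.2528  0.1858] gap 0.0588 t 51.45 tilt 0.09
[-1.0897179  -0.69105269 -1.308996  ]
[  266    35   109   128 10238] [318.8  98.8] [ 0.4643 -0.2563  0.25  ]
[  231   269   186   175 25598] [323.4 359.1] [ 0.5459 -0.2526  0.25  ]
```

View pics/w30.png

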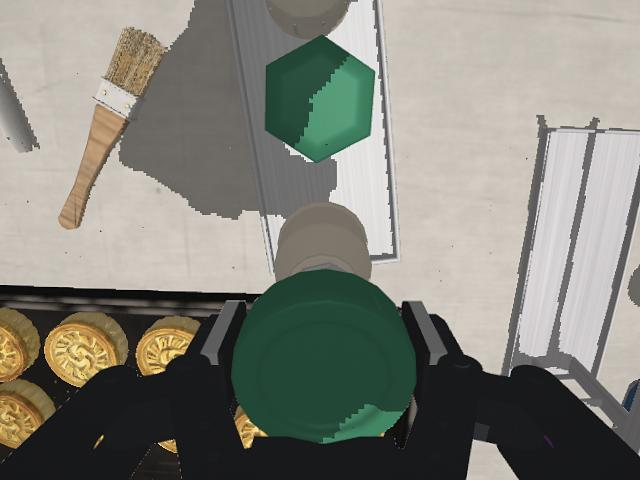

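Emit:
apply_moves([
  [[2,0,0],0,0],
  [[5,0,0],0,0],
  [[8.5,-1.5,0],0,0],
  [[11.5,-4.5,0],0,0],
  [[14,-8,0],0,0],
  [[17,-11,0],0,0],
  [[20.5,-11.7,0],0,0],
  [[23.5,-11.7,0],0,0],
  [[24.6,-11.7,0],0,0],
  [[24.6,-11.7,0],0,0],
])

```text
clock: 52.75
tcp_pos: [0.4209, -0.0098, 0.1865]
orientation: [-0.0, 0.696, 0.718, -0.0]
wrist_force: [0.4, -1.0, -1.7]
finger_gap: 0.0588
```

```bash
python3 -c "
from h import *
delta([.42,-.0103,.1245],91.7);print(env.get_state()['wrist_force'])
greens(.25,'w31.png')"
```

```text
shift cm [-0.04 -0.09  6.2 ] turn 0.09 cur yaw 91.79 tcp [ 0.4209 -0.0098  0.1865] gap 0.0588 t 52.75 tilt 0.01
[ 0.41825955 -0.96656392 -1.69264695]
[  231   269   186   175 25576] [323.4 359.1] [ 0.4224 -0.0096  0.25  ]
```

View pics/w31.png

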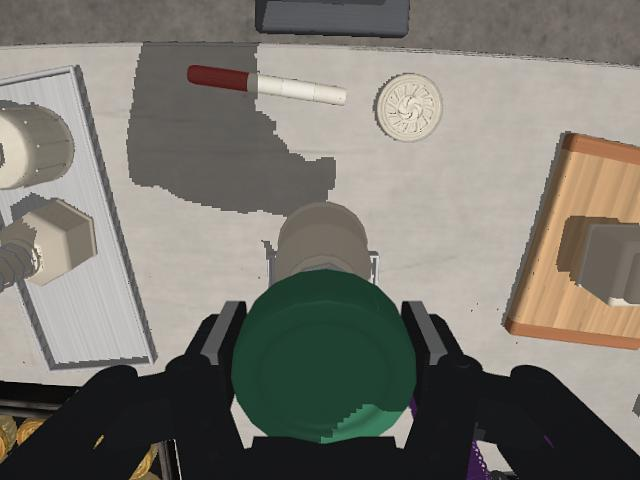

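Emit:
apply_moves([
  [[0,0,1],0,0],
  [[0,0,2.5],0,0],
  [[0,0,4],0,0],
  [[0,0,5.5],0,0],
  [[0,0,6.1],0,0],
  [[0,0,6.1],0,0],
  [[0,0,6.1],0,0],
  [[0,1,6.1],0,0],
  [[0,2.5,6.1],0,0],
  [[0,4,6.1],0,0],
])

```text
clock: 54.05
tcp_pos: [0.4629, -0.0095, 0.126]
orientation: [0.0, 0.697, 0.717, 0.0]
wrist_force: [-0.1, 0.3, -2.2]
finger_gap: 0.0585
```

```bash
python3 -c "
from h import *
delta([.672,-.0026,.1255],91.7);print(env.get_state()['wrist_force'])
greens(.19,'w32.png');s,c=snap('side','s32.png')
cv2.imwrite('pics/s32c.png',cv2.resize(c['pixels'][130:290,210:370,::-1],None,fx=3.5,fy=3.5,interpolation=cv2.INTER_CUBIC))"
```

```text
shift cm [ 0.07 20.92  0.07] turn -0.02 cur yaw 91.68 tcp [ 0.4629 -0.0095  0.126 ] gap 0.0585 t 54.05 tilt 0.07
[-0.09828082  0.2678538  -2.1970737 ]
[  231   269   186   175 25573] [323.4 359.1] [ 0.464  -0.0093  0.19  ]
```

View pics/s32c.png

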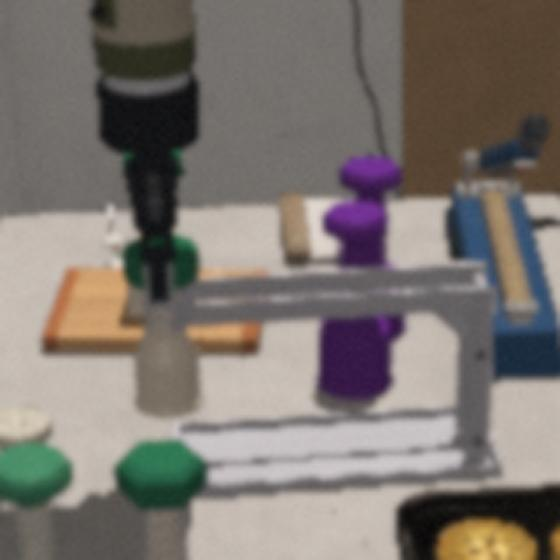

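View pics/w32.png

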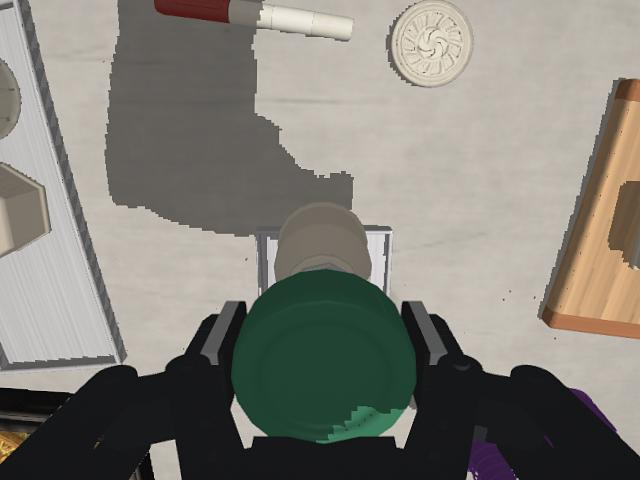

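Clear of the tips and centred; slide in to the rear.

Emit:
apply_moves([
  [[0,2,0],0,0],
  [[0,4.5,0],0,0],
  [[0,7,0],0,0],
  [[0,9.5,0],0,0],
  [[0,12,0],0,0],
  [[0,14.5,0],0,0],
  [[0,17,0],0,0],
  [[0,19,0],0,0],
  [[0.1,20.3,0],0,0],
  [[0.1,20.9,0],0,0],
])

```text
clock: 55.4
tcp_pos: [0.6703, -0.0022, 0.1249]
orientation: [-0.0, 0.697, 0.717, -0.0]
wrist_force: [0.0, -0.5, -1.1]
finger_gap: 0.0582
```

Emit:
apply_moves([
  [[0,0,0],0,0],
  [[0,0,0],0,0],
  [[0,0,0.3],0,0],
  [[0,0,0.6],0,0],
  [[0,0,0.9],0,0],
  [[0,0,1.1],0,0],
  [[0,0,1.1],0,0],
  [[0,0,1.1],0,0],
  [[0,0,1.1],0,0],
  [[0,0,1.1],0,0],
])

```text
clock: 56.65
tcp_pos: [0.6701, -0.0023, 0.1148]
orientation: [0.0, 0.697, 0.717, 0.0]
wrist_force: [0.4, -0.9, -1.2]
finger_gap: 0.0586
```

```bash
python3 -c "
from h import *
delta([.672,-.0026,.112],91.7);print(env.get_state()['wrist_force'])
greens(.182,'w33.png');s,c=snap('side','s33.png')
cv2.imwrite('pics/s33c.png',cv2.resize(c['pixels'][130:290,210:370,::-1],None,fx=3.5,fy=3.5,interpolation=cv2.INTER_CUBIC))"
```

```text
shift cm [-0.03  0.19  0.28] turn -0.03 cur yaw 91.67 tcp [ 0.6701 -0.0023  0.1148] gap 0.0586 t 56.65 tilt 0.01
[ 0.35396852 -0.93947323 -1.15058775]
[  231   269   186   175 25567] [323.4 359. ] [ 0.669  -0.0022  0.182 ]
```

View pics/s33c.png

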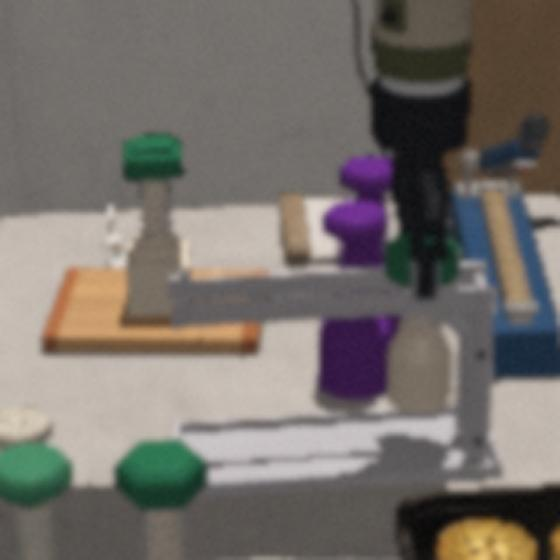

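View pics/w33.png

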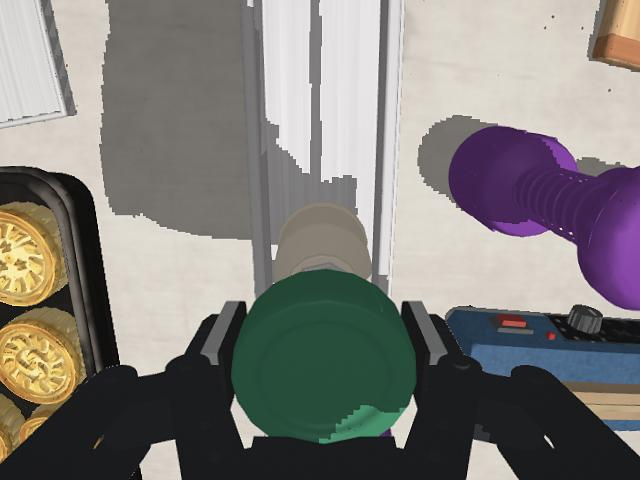

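Emit:
apply_moves([
  [[0,0.2,0],0,0],
  [[0,0.2,0.05],0,0],
  [[0,0.2,0.1],0,0],
  [[0,0.2,0.15],0,0],
  [[0,0.2,0.2],0,0],
  [[0,0.2,0.25],0,0],
  [[0,0.2,0.3],0,0],
  [[0,0.2,0.3],0,0],
  [[0,0.2,0.3],0,0],
  [[0,0.2,0.3],0,0],
])

```text
clock: 58.0
tcp_pos: [0.672, -0.0023, 0.112]
orientation: [0.0, 0.697, 0.717, 0.0]
wrist_force: [-1.1, -0.5, 2.1]
finger_gap: 0.0587
```

Emit:
apply_moves([
  [[0,0,0],0,0.8],
  [[0,0,0],0,1],
  [[0,0,0],0,1],
  [[0,0,0],0,1],
  [[0,0,0],0,1],
  [[0,0,-1],0,1],
  [[0,0,-4],0,1],
  [[0,0,-8],0,1],
  [[0,0,-11],0,1],
  [[0,0,-11],0,1],
])

```text
clock: 59.25
tcp_pos: [0.6738, -0.0025, 0.2258]
orientation: [0.003, 0.697, 0.717, 0.002]
wrist_force: [-0.7, -0.5, 0.1]
finger_gap: 0.0857
```

```bash
python3 -c "
from h import *
delta([.4616,-.258,.2255],91.7)
greens(.180,'w34.png');s,c=snap('side','s34.png')
cv2.imwrite('pics/s34c.png',cv2.resize(c['pixels'][130:350,180:400,::-1],None,fx=2.7,fy=2.7,interpolation=cv2.INTER_CUBIC))"
```

```text
shift cm [-24.92 -21.96  -0.09] turn -0.03 cur yaw 91.67 tcp [ 0.6738 -0.0025  0.2258] gap 0.0857 t 59.25 tilt 0.39
[ 273  194  102  103 8090] [323.7 245.7] [ 0.6732 -0.0022  0.18  ]
```

View pics/w34.png

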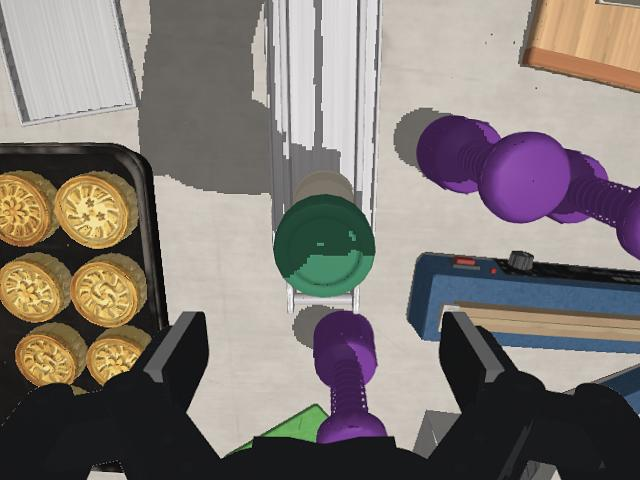

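View pics/s34c.png

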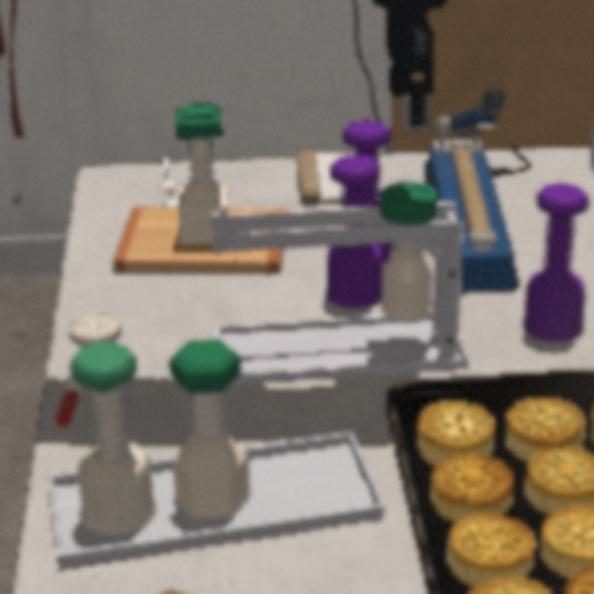

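Emit:
apply_moves([
  [[-3,-2.5,0],0,1],
  [[-7,-6,0],0,1],
  [[-11,-9.5,0],0,1],
  [[-15,-13,0],0,1],
  [[-19,-16.5,0],0,1],
  [[-22.5,-20,0],0,1],
  [[-24.9,-22,0],0,1],
  [[-24.9,-22,0],0,1],
  [[-24.9,-22,0],0,1],
  [[-24.9,-22,0],0,1],
])

```text
clock: 60.6
tcp_pos: [0.4598, -0.2566, 0.2212]
orientation: [-0.0, 0.696, 0.718, 0.0]
wrist_force: [-0.1, -0.1, -0.1]
finger_gap: 0.0857
```

```bash
python3 -c "
from h import *
delta([.4617,-.2576,.085],91.67)
greens(.155,'w35.png')"
```

```text
shift cm [-0.11  0.2  13.62] turn 0.09 cur yaw 91.76 tcp [ 0.4598 -0.2566  0.2212] gap 0.0857 t 60.6 tilt 0.06
[ 253   46  102  105 8053] [304.1  98. ] [ 0.3763 -0.2701  0.155 ]
[ 280  190   85   95 6022] [321.8 237.3] [ 0.4602 -0.2574  0.155 ]
```

View pics/w35.png

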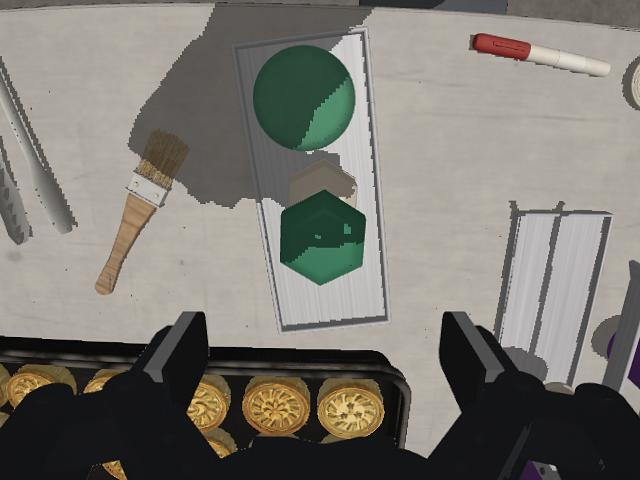

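Emit:
apply_moves([
  [[-0.1,0.2,3],0,1],
  [[-0.1,0.2,6],0,1],
  [[-0.1,0.2,9],0,1],
  [[-0.1,0.2,11],0,1],
  [[-0.1,0.2,12.5],0,1],
  [[-0.1,0.2,13.2],0,1],
  [[-0.1,0.2,13.6],0,1],
  [[-0.1,0.2,13.6],0,1],
  [[-0.1,0.2,13.6],0,1],
  [[-0.1,0.2,13.6],0,1],
])

```text
clock: 61.9
tcp_pos: [0.4617, -0.2588, 0.0862]
orientation: [0.0, 0.697, 0.717, 0.0]
wrist_force: [0.3, 1.2, 0.3]
finger_gap: 0.0854
```

Emit:
apply_moves([
  [[0,0,0],0,0],
  [[0,0,0],0,0],
  [[0,0,0],0,0],
  [[0,0,0],0,0],
  [[0,0,0],0,0],
  [[0,0,0],0,0],
  [[0,0,0],0,0],
  [[0,0,0],0,0],
  [[0,0,0],0,0],
  [[0,0,0],0,0],
])

```text
clock: 63.15
tcp_pos: [0.4618, -0.2586, 0.0863]
orientation: [0.0, 0.697, 0.717, 0.0]
wrist_force: [-0.9, 1.6, 5.2]
finger_gap: 0.0607
```

```bash
python3 -c "
from h import *
delta([.4617,-.2576,.085],91.67)
greens(.155,'w36.png')"
```

```text
shift cm [ 0.1  -0.    0.13] turn 0.01 cur yaw 91.68 tcp [ 0.4618 -0.2586  0.0863] gap 0.0607 t 63.15 tilt 0.06
[  168     0   237   197 33716] [292.3  89.7] [ 0.3791 -0.2689  0.155 ]
[  240   263   172   181 23073] [323.7 353.8] [ 0.4576 -0.2585  0.155 ]
```

View pics/w36.png

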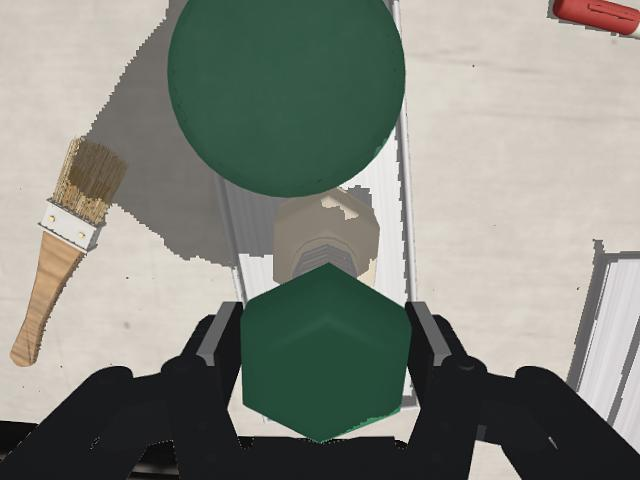

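Emit:
apply_moves([
  [[0,0,-0.5],0,0],
  [[0,0,-1.2],0,0],
  [[0,0,-2.5],0,0],
  [[0,0,-5],0,0],
  [[0,0,-8],0,0],
  [[0,0,-9],0,0],
  [[0,0,-9],0,0],
  [[2,0,-9],0,0],
  [[5,0,-9],0,0],
  [[8.5,-0.5,-9],0,0],
])

```text
clock: 64.45
tcp_pos: [0.453, -0.1717, 0.1742]
orientation: [-0.001, 0.697, 0.717, -0.0]
wrist_force: [-0.5, 0.2, -2.4]
finger_gap: 0.0603
```

```bash
python3 -c "
from h import *
delta([.42,-.0102,.128],91.7);print(env.get_state()['wrist_force'])"
```

```text
shift cm [16.23 -2.82  4.66] turn -0.04 cur yaw 91.66 tcp [ 0.453  -0.1717  0.1742] gap 0.0603 t 64.45 tilt 0.16
[-0.45862747  0.22360979 -2.44135733]
```

Emit:
apply_moves([
  [[3,-1,0],0,0],
  [[6,-2.8,0],0,0],
  [[9,-2.8,0],0,0],
  [[12,-2.8,0],0,0],
  [[15,-2.8,0],0,0],
  [[16.2,-2.8,0],0,0],
  [[16.2,-2.8,1.5],0,0],
  [[16.2,-2.8,3.5],0,0],
  [[16.2,-2.8,4.5],0,0],
  [[16.2,-2.8,4.5],0,0],
])

```text
clock: 65.7
tcp_pos: [0.4202, -0.0129, 0.1295]
orientation: [-0.001, 0.697, 0.717, -0.001]
wrist_force: [-0.9, 0.4, -1.3]
finger_gap: 0.061
```

```bash
python3 -c "
from h import *
delta([.5943,-.0047,.128],91.7);print(env.get_state()['wrist_force'])
greens(.19,'w37.png');s,c=snap('side','s37.png')
cv2.imwrite('pics/s37c.png',cv2.resize(c['pixels'][130:290,210:370,::-1],None,fx=3.5,fy=3.5,interpolation=cv2.INTER_CUBIC))"
```

```text
shift cm [ 0.33 17.43  0.1 ] turn -0.08 cur yaw 91.62 tcp [ 0.4202 -0.0129  0.1295] gap 0.061 t 65.7 tilt 0.15
[-0.92906115  0.44411002 -1.30813098]
[  240   263   172   181 23091] [323.7 353.8] [ 0.4217 -0.0127  0.19  ]
```

View pics/s37c.png

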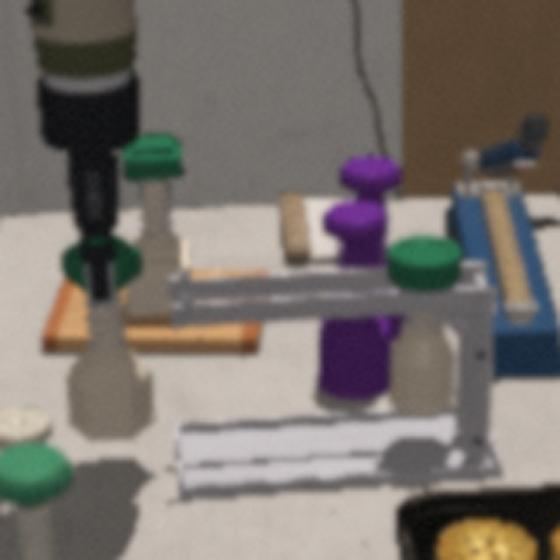

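View pics/w37.png

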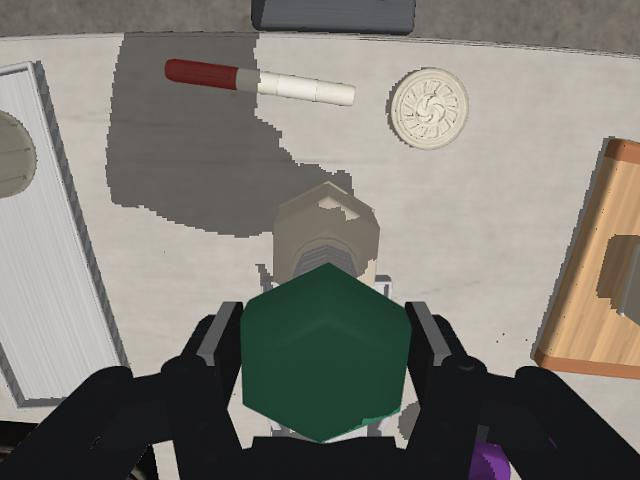

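Emit:
apply_moves([
  [[0.2,0,0],0,0],
  [[0.2,1,0],0,0],
  [[0.2,3,0],0,0],
  [[0.2,5.5,0],0,0],
  [[0.2,8,0],0,0],
  [[0.2,10.5,0],0,0],
  [[0.2,13,0],0,0],
  [[0.2,15,0],0,0],
  [[0.2,16.5,0],0,0],
  [[0.2,17.3,0],0,0],
])

```text
clock: 67.05
tcp_pos: [0.5955, -0.0054, 0.1305]
orientation: [0.0, 0.697, 0.717, 0.0]
wrist_force: [-0.1, -0.4, -1.7]
finger_gap: 0.0607
```

```bash
python3 -c "
from h import *
delta([.5943,-.0047,.115],91.7);print(env.get_state()['wrist_force'])
greens(.19,'w38.png');s,c=snap('side','s38.png')
cv2.imwrite('pics/s38c.png',cv2.resize(c['pixels'][130:290,210:370,::-1],None,fx=3.5,fy=3.5,interpolation=cv2.INTER_CUBIC))"
```

```text
shift cm [ 0.08 -0.12  1.55] turn -0.01 cur yaw 91.69 tcp [ 0.5955 -0.0054  0.1305] gap 0.0607 t 67.05 tilt 0.03
[-0.09446984 -0.37902724 -1.68232186]
[  240   263   172   181 23703] [323.7 355.8] [ 0.5984 -0.0051  0.19  ]
```

View pics/s38c.png

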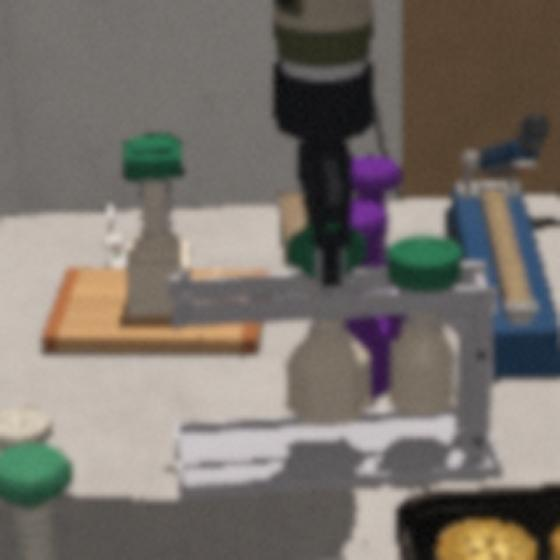

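Emit:
apply_moves([
  [[0,-0.1,0],0,0],
  [[0.1,-0.1,0.3],0,0],
  [[0.1,-0.1,0.6],0,0],
  [[0.1,-0.1,0.9],0,0],
  [[0.1,-0.1,1.1],0,0],
  [[0.1,-0.1,1.25],0,0],
  [[0.1,-0.1,1.4],0,0],
  [[0.1,-0.1,1.5],0,0],
  [[0.1,-0.1,1.5],0,0],
  [[0.1,-0.1,1.5],0,0],
])

```text
clock: 68.4
tcp_pos: [0.5931, -0.0046, 0.1158]
orientation: [0.0, 0.697, 0.717, 0.0]
wrist_force: [0.3, 0.4, -1.4]
finger_gap: 0.0609
```

Emit:
apply_moves([
  [[0,0.1,0.05],0,0],
  [[0,0.1,0.1],0,0],
  [[0,0.1,0.15],0,0],
  [[0,0.1,0.2],0,0],
  [[0,0.1,0.2],0,0],
  [[0,0.1,0.2],0,0],
  [[0,0.1,0.2],0,0],
  [[0,0.1,0.2],0,0],
  [[0,0.1,0.2],0,0],
  [[0,0.1,0.2],0,0],
])

```text
clock: 69.65
tcp_pos: [0.5943, -0.0046, 0.1152]
orientation: [0.001, 0.697, 0.717, 0.0]
wrist_force: [-3.2, 0.4, 7.8]
finger_gap: 0.0604
```

Seated. Release, rise, go to the round mould.

Emit:
apply_moves([
  [[0,0,-0.1],0,0.85],
  [[0,0,-0.1],0,1],
  [[0,0,-0.1],0,1],
  [[0,0,-0.1],0,1],
  [[0,0,-0.1],0,1],
  [[0,0,-1],0,1],
  [[0,0,-4],0,1],
  [[0,0,-8],0,1],
  [[0,0,-11],0,1],
  [[0,0,-11],0,1],
])

```text
clock: 70.9
tcp_pos: [0.5959, -0.0048, 0.2274]
orientation: [0.003, 0.697, 0.717, 0.002]
wrist_force: [-0.0, 0.8, -0.0]
finger_gap: 0.0856
```

```bash
python3 -c "
from h import *
delta([.3775,-.2715,.2255],91.7)
greens(.183,'w39.png');s,c=snap('side','s39.png')
cv2.imwrite('pics/s39c.png',cv2.resize(c['pixels'][130:290,210:370,::-1],None,fx=3.5,fy=3.5,interpolation=cv2.INTER_CUBIC))"
```

```text
shift cm [-26.02 -22.61   0.07] turn -0.03 cur yaw 91.67 tcp [ 0.5959 -0.0048  0.2274] gap 0.0856 t 70.9 tilt 0.37
[ 279  191   93  104 7276] [324.1 243. ] [ 0.5931 -0.0044  0.183 ]
[ 279  309   91   92 6556] [324.  354.9] [ 0.6692 -0.0022  0.183 ]
```

View pics/w39.png

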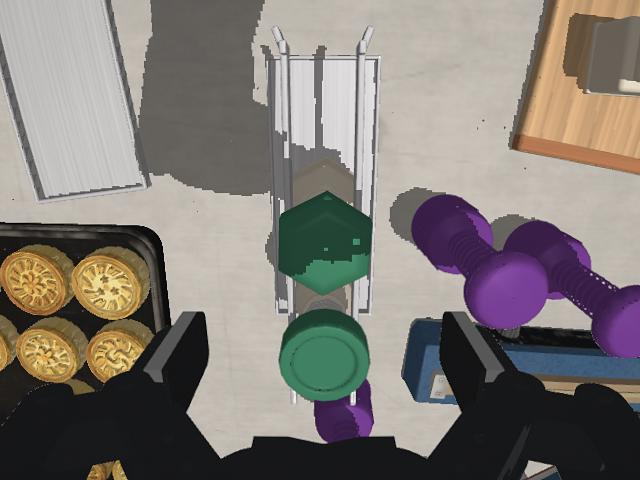

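View pics/s39c.png

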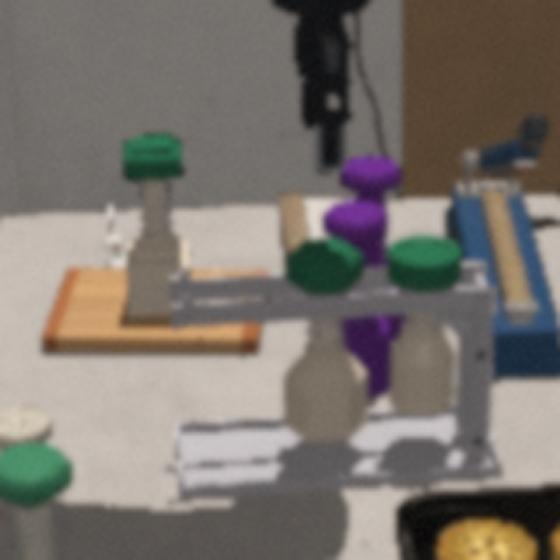

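Emit:
apply_moves([
  [[-3,-2.5,0],0,1],
  [[-7,-6,0],0,1],
  [[-11,-9.5,0],0,1],
  [[-15,-13,0],0,1],
  [[-19,-16.5,0],0,1],
  [[-23,-20,0],0,1],
  [[-26,-22.7,0],0,1],
  [[-26,-22.7,0],0,1],
  [[-26,-22.7,0],0,1],
  [[-26,-22.7,0],0,1],
])

```text
clock: 72.25
tcp_pos: [0.3752, -0.2701, 0.2232]
orientation: [-0.0, 0.696, 0.718, 0.0]
wrist_force: [0.2, 0.6, 0.1]
finger_gap: 0.0851
```

```bash
python3 -c "
from h import *
delta([.3775,-.271,.089],91.67)
greens(.155,'w40.png')"
```

```text
shift cm [-0.11  0.23 13.42] turn 0.1 cur yaw 91.77 tcp [ 0.3752 -0.2701  0.2232] gap 0.0851 t 72.25 tilt 0.06
[ 278  196   91   88 6143] [323.  239.9] [ 0.3781 -0.27    0.155 ]
```

View pics/w40.png

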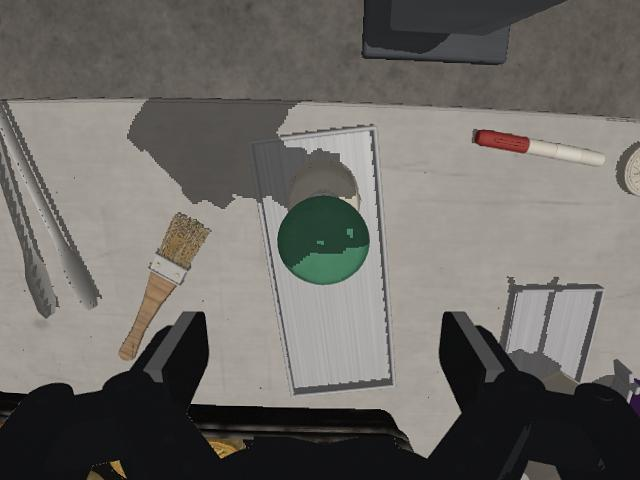

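Emit:
apply_moves([
  [[0,0.2,3],0,1],
  [[0,0.2,6],0,1],
  [[0,0.2,9],0,1],
  [[0,0.2,11],0,1],
  [[0,0.2,12.3],0,1],
  [[0,0.2,13],0,1],
  [[0,0.2,13.4],0,1],
  [[0,0.2,13.4],0,1],
  [[0,0.2,13.4],0,1],
  [[0,0.2,13.4],0,1],
])

```text
clock: 73.55
tcp_pos: [0.377, -0.2713, 0.0901]
orientation: [0.0, 0.697, 0.717, 0.0]
wrist_force: [0.6, -0.1, -0.5]
finger_gap: 0.0853
```

Emit:
apply_moves([
  [[0,0,0.1],0,0],
  [[0,0,0.1],0,0],
  [[0,0,0.1],0,0],
  [[0,0,0.1],0,0],
  [[0,0,0.1],0,0],
  [[0,0,0.1],0,0],
  [[0,0,0.1],0,0],
  [[0,0,0.1],0,0],
  [[0,0,0.1],0,0],
  [[0,0,0.1],0,0],
])

```text
clock: 74.8
tcp_pos: [0.377, -0.2711, 0.089]
orientation: [0.0, 0.697, 0.717, 0.0]
wrist_force: [-0.4, 1.6, 5.1]
finger_gap: 0.0551
```

```bash
python3 -c "
from h import *
delta([.3775,-.271,.089],91.67)
greens(.155,'w41.png')"
```

```text
shift cm [0.01 0.05 0.  ] turn 0.01 cur yaw 91.68 tcp [ 0.377  -0.2711  0.089 ] gap 0.0551 t 74.8 tilt 0.04
[  233   283   182   160 21414] [325.2 363.4] [ 0.3784 -0.2703  0.155 ]
```

View pics/w41.png

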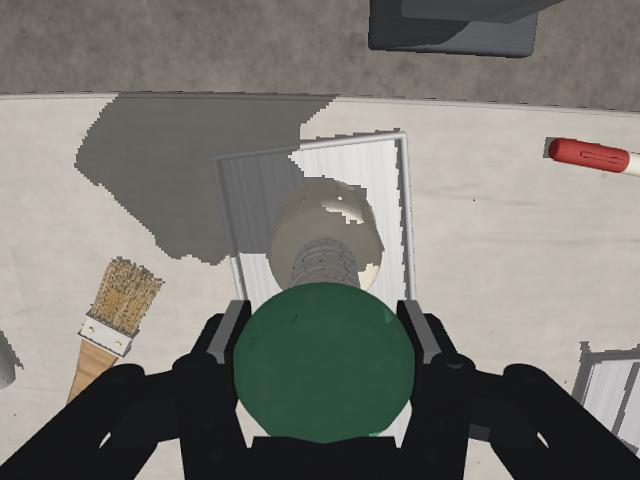

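Emit:
apply_moves([
  [[0,0,-0.3],0,0],
  [[0,0,-0.8],0,0],
  [[0,0,-1.5],0,0],
  [[0,0,-2.5],0,0],
  [[0,0,-4],0,0],
  [[0,0,-6],0,0],
  [[0,0,-8],0,0],
  [[0,0,-8.5],0,0],
  [[0,0,-8.5],0,0],
  [[0,0,-8.5],0,0],
])

```text
clock: 76.1
tcp_pos: [0.3763, -0.2706, 0.173]
orientation: [-0.001, 0.697, 0.717, 0.0]
wrist_force: [0.1, 0.3, -1.9]
finger_gap: 0.0551
```

```bash
python3 -c "
from h import *
delta([.415,-.0104,.1265],91.67);print(env.get_state()['wrist_force'])
greens(.155,'w42.png')"
```

```text
shift cm [25.9   4.63  4.67] turn 0.0 cur yaw 91.67 tcp [ 0.3763 -0.2706  0.173 ] gap 0.0551 t 76.1 tilt 0.07
[ 0.07317568  0.29298266 -1.90161675]
[  234   282   181   161 21405] [325.3 363.2] [ 0.4366 -0.2676  0.155 ]
```

View pics/w42.png

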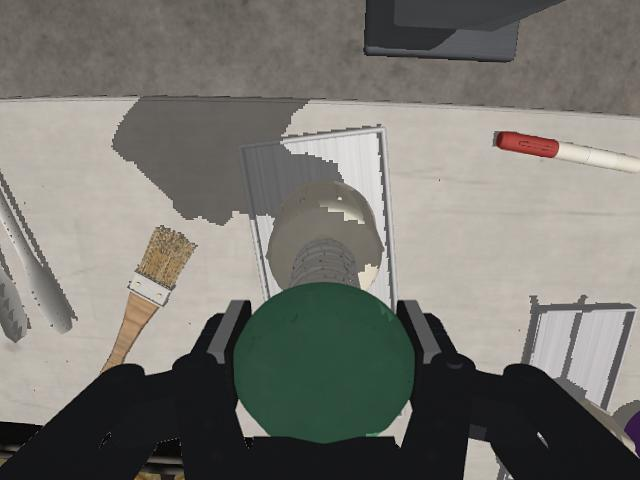

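Emit:
apply_moves([
  [[2,0.5,0],0,0],
  [[5,1,0],0,0],
  [[9,2,0],0,0],
  [[13,2.5,0],0,0],
  [[17,3.5,0],0,0],
  [[21,4,0],0,0],
  [[24,4.6,0],0,0],
  [[25.8,4.6,1],0,0],
  [[25.9,4.6,3],0,0],
  [[25.9,4.6,4.5],0,0],
])

```text
clock: 77.4
tcp_pos: [0.4144, -0.0101, 0.1274]
orientation: [-0.001, 0.696, 0.718, -0.0]
wrist_force: [-0.9, -0.4, -2.3]
finger_gap: 0.0553
```

```bash
python3 -c "
from h import *
delta([.515,-.0072,.1255],91.67);print(env.get_state()['wrist_force'])
greens(.19,'w43.png');s,c=snap('side','s43.png')
cv2.imwrite('pics/s43c.png',cv2.resize(c['pixels'][130:290,210:370,::-1],None,fx=3.5,fy=3.5,interpolation=cv2.INTER_CUBIC))"
```

```text
shift cm [-1.000e-02  1.006e+01  1.800e-01] turn 0.06 cur yaw 91.73 tcp [ 0.4144 -0.0101  0.1274] gap 0.0553 t 77.4 tilt 0.09
[-0.894001   -0.39154056 -2.26497599]
[  234   282   181   161 21865] [324.8 363.6] [ 0.4184 -0.0094  0.19  ]
```

View pics/s43c.png

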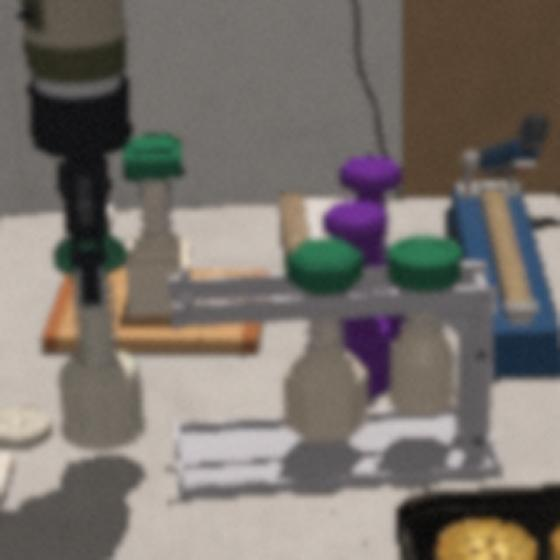

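View pics/w43.png

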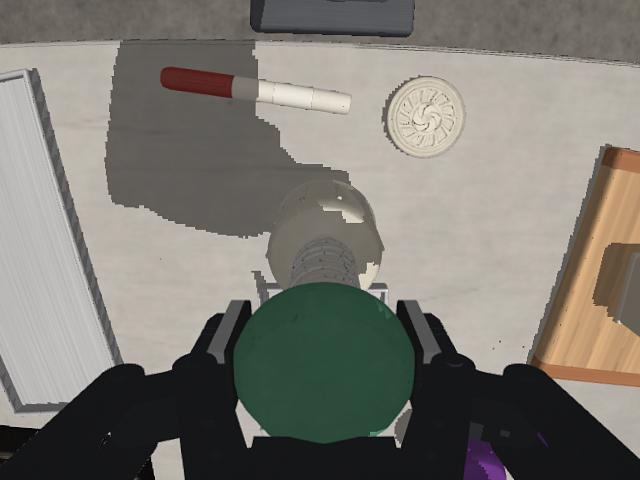

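Emit:
apply_moves([
  [[0,0,0],0,0],
  [[0,1,0],0,0],
  [[0,2.5,0],0,0],
  [[0,4,0],0,0],
  [[0,5.5,0],0,0],
  [[0,7,0],0,0],
  [[0,8.5,0],0,0],
  [[0,9.6,0],0,0],
  [[0,10,0],0,0],
  [[0,10,0],0,0],
])

```text
clock: 78.75
tcp_pos: [0.515, -0.0078, 0.1285]
orientation: [-0.0, 0.697, 0.717, -0.0]
wrist_force: [-0.6, -0.5, -2.3]
finger_gap: 0.055
```

```bash
python3 -c "
from h import *
delta([.515,-.0072,.110],91.67);print(env.get_state()['wrist_force'])
greens(.19,'w44.png');s,c=snap('side','s44.png')
cv2.imwrite('pics/s44c.png',cv2.resize(c['pixels'][130:290,210:370,::-1],None,fx=3.5,fy=3.5,interpolation=cv2.INTER_CUBIC))"
```

```text
shift cm [0.06 0.   1.85] turn 0.01 cur yaw 91.68 tcp [ 0.515  -0.0078  0.1285] gap 0.055 t 78.75 tilt 0.03
[-0.56401134 -0.50094183 -2.27311874]
[  234   282   181   161 21485] [325.2 363.3] [ 0.5196 -0.0069  0.19  ]
```

View pics/s44c.png

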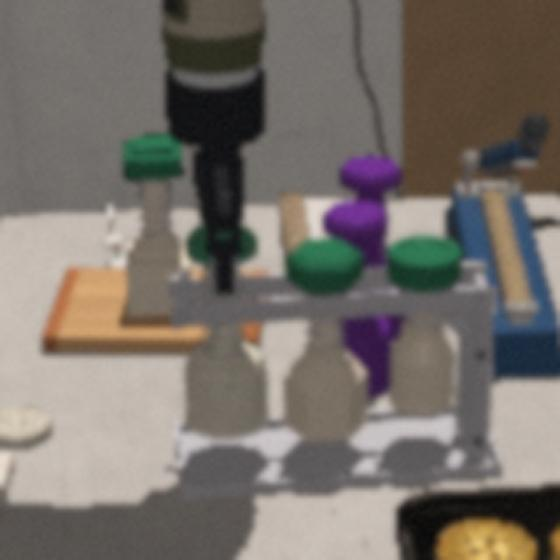

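Emit:
apply_moves([
  [[0,0,0.3],0,0],
  [[0,0,0.6],0,0],
  [[0,0,0.9],0,0],
  [[0,0,1.2],0,0],
  [[0,0,1.4],0,0],
  [[0,0,1.6],0,0],
  [[0,0,1.7],0,0],
  [[0,0,1.7],0,0],
  [[0,0,1.7],0,0],
  [[0,0,1.7],0,0],
])

```text
clock: 80.1
tcp_pos: [0.5152, -0.0079, 0.1118]
orientation: [0.0, 0.697, 0.717, 0.0]
wrist_force: [1.2, 0.5, -2.3]
finger_gap: 0.0553
```

Emit:
apply_moves([
  [[0,0,0.05],0,0],
  [[0,0,0.1],0,0],
  [[0,0,0.15],0,0],
  [[0,0,0.2],0,0],
  [[0,0,0.25],0,0],
  [[0,0,0.25],0,0],
  [[0,0,0.25],0,0],
  [[0,0,0.25],0,0],
  [[0,0,0.25],0,0],
  [[0,0,0.25],0,0],
])

```text
clock: 81.35
tcp_pos: [0.5151, -0.0079, 0.1092]
orientation: [-0.0, 0.697, 0.717, 0.0]
wrist_force: [-0.0, -0.2, -2.0]
finger_gap: 0.0548
```

Emit:
apply_moves([
  [[0,0,0.05],0,0],
  [[0,0,0.1],0,0],
  [[0,0,0.15],0,0],
  [[0,0,0.2],0,0],
  [[0,0,0.2],0,0],
  [[0,0,0.2],0,0],
  [[0,0,0.2],0,0],
  [[0,0,0.2],0,0],
  [[0,0,0.2],0,0],
  [[0,0,0.2],0,0],
])

```text
clock: 82.6
tcp_pos: [0.5151, -0.0078, 0.1072]
orientation: [-0.0, 0.697, 0.717, 0.0]
wrist_force: [0.3, 0.4, -2.1]
finger_gap: 0.0551
```

Emit:
apply_moves([
  [[0,0,0.05],0,0],
  [[0,0,0.1],0,0],
  [[0,0,0.15],0,0],
  [[0,0,0.2],0,0],
  [[0,0,0.2],0,0],
  [[0,0,0.2],0,0],
  [[0,0,0.2],0,0],
  [[0,0,0.2],0,0],
  [[0,0,0.2],0,0],
  [[0,0,0.2],0,0],
])

```text
clock: 83.85
tcp_pos: [0.5151, -0.0078, 0.1052]
orientation: [-0.0, 0.697, 0.717, 0.0]
wrist_force: [-0.1, 0.7, -2.1]
finger_gap: 0.0549
```

```bash
python3 -c "
from h import *
delta([.515,-.0072,.110],91.67);print(env.get_state()['wrist_force'])
greens(.18,'w45.png');s,c=snap('side','s45.png')
cv2.imwrite('pics/s45c.png',cv2.resize(c['pixels'][130:290,210:370,::-1],None,fx=3.5,fy=3.5,interpolation=cv2.INTER_CUBIC))"
```

```text
shift cm [ 0.06 -0.01 -0.48] turn 0.01 cur yaw 91.68 tcp [ 0.5151 -0.0078  0.1052] gap 0.0549 t 83.85 tilt 0.01
[-0.05618457  0.65110854 -2.14524554]
[  234   282   181   161 21466] [325.2 363.3] [ 0.5103 -0.0073  0.18  ]
```

View pics/s45c.png

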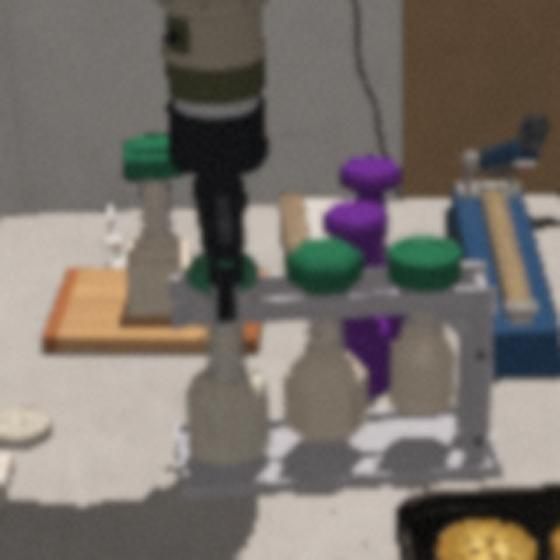

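View pics/w45.png

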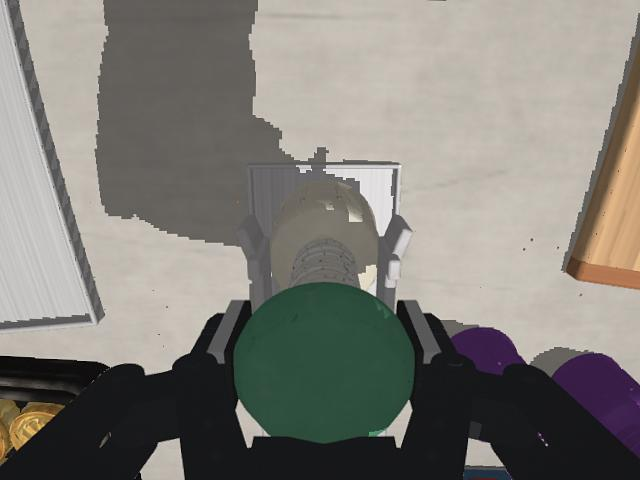

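Emit:
apply_moves([
  [[0,0,0.05],0,0],
  [[0,0,0.1],0,0],
  [[0,0,0.15],0,0],
  [[0,0,0.2],0,0],
  [[0,0,0.2],0,0],
  [[0,0,0.2],0,0],
  [[0,0,0.2],0,0],
  [[0,0,0.2],0,0],
  [[0,0,0.2],0,0],
  [[0,0,0.2],0,0],
])

```text
clock: 85.2
tcp_pos: [0.5151, -0.0079, 0.1032]
orientation: [-0.0, 0.697, 0.717, 0.0]
wrist_force: [0.6, 0.3, -2.0]
finger_gap: 0.0554
```

Emit:
apply_moves([
  [[0,0,0.05],0,0],
  [[0,0,0.1],0,0],
  [[0,0,0.15],0,0],
  [[0,0,0.2],0,0],
  [[0,0,0.2],0,0],
  [[0,0,0.2],0,0],
  [[0,0,0.2],0,0],
  [[0,0,0.2],0,0],
  [[0,0,0.2],0,0],
  [[0,0,0.2],0,0],
])

```text
clock: 86.45
tcp_pos: [0.5155, -0.0079, 0.102]
orientation: [0.001, 0.697, 0.717, 0.0]
wrist_force: [-2.0, -0.5, 6.1]
finger_gap: 0.0553
```

```bash
python3 -c "
from h import *
print(env.get_state()['wrist_force'])
s,c=snap('side','s46.png')
a=c['pixels'][130:290,210:370,::-1];b=cv2.imread('pics/s7.png')[130:290,210:370]
cv2.imwrite('pics/s46c.png',np.hstack([cv2.resize(x[40:150,20:120],None,fx=4,fy=4,interpolation=cv2.INTER_CUBIC) for x in(b,a)]))
for im in (cv2.imread('pics/s7.png')[:,:,::-1],c['pixels']):
  hsv=cv2.cvtColor(np.ascontiguousarray(im),cv2.COLOR_RGB2HSV);m=cv2.inRange(hsv,(65,100,40),(90,255,255));k,l,st,ce=cv2.connectedComponentsWithStats(m)
  for i in range(1,k):
    if st[i,4]>40: print(st[i],ce[i].round(1))
"
```

```text
[-1.96872488 -0.48534884  6.10648851]
[293 199  20  15 236] [302.5 205.7]
[321 198  20  14 241] [330.5 204.6]
[266 203  17  11 144] [274.  208.4]
[280 260  24  19 374] [291.8 268.5]
[246 169  14  12 144] [252.2 174.4]
[293 198  20  15 241] [302.5 205.3]
[321 198  21  15 243] [331.1 204.7]
```

View pics/s46c.png

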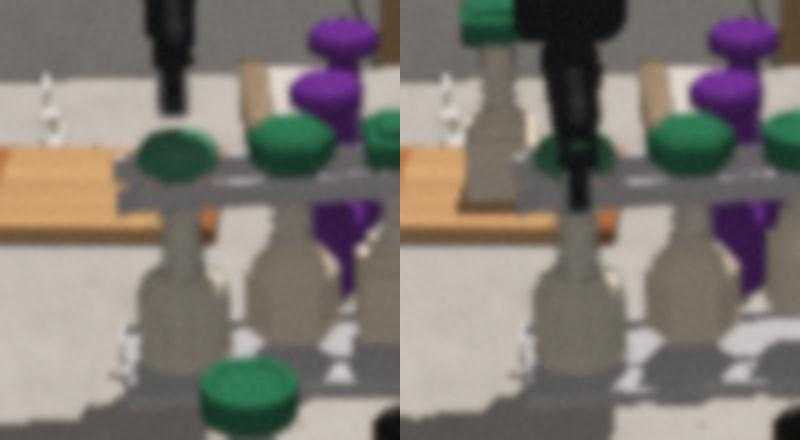

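Emit:
apply_moves([
  [[0,0,-0.1],0,0.85],
  [[0,0,-0.1],0,1],
  [[0,0,-0.1],0,1],
  [[0,0,-0.1],0,1],
  [[0,0,-0.1],0,1],
  [[0,0,-0.8],0,1],
  [[0,0,-3],0,1],
  [[0,0,-7],0,1],
  [[0,0,-11],0,1],
  [[0,0,-14],0,1],
])

```text
clock: 87.75
tcp_pos: [0.5156, -0.0079, 0.2437]
orientation: [0.001, 0.697, 0.717, 0.001]
wrist_force: [0.3, -0.7, -0.8]
finger_gap: 0.0852
```

Emit:
apply_moves([
  [[0,0,-3],0,1],
  [[0,-2,-6],0,1],
  [[0,-5,-6],0,1],
  [[0,-7,-6],0,1],
  [[0,-7,-6],0,1],
  [[0,-7,-6],0,1],
  [[0,-7,-6],0,1],
  [[0,-7,-6],0,1],
  [[0,-7,-6],0,1],
  [[0,-7,-6],0,1],
])

```text
clock: 89.0
tcp_pos: [0.4452, -0.0099, 0.3011]
orientation: [-0.0, 0.697, 0.717, -0.0]
wrist_force: [-0.2, 0.3, -0.5]
finger_gap: 0.0853
```

```bash
python3 -c "
from h import *
delta([.515,-.0072,.110],91.67)
greens(.18,'w47.png');s,c=snap('side','s47.png');cs=cam(c)
a=c['pixels'][:,:,::-1];b=cv2.imread('pics/side0.png')
cv2.imwrite('pics/s47c.png',np.hstack([cv2.resize(x[150:290,215:365],None,fx=2.6,fy=2.6,interpolation=cv2.INTER_CUBIC) for x in(b,a)]))
for im in (b,a):
  hsv=cv2.cvtColor(np.ascontiguousarray(im),cv2.COLOR_BGR2HSV);m=cv2.inRange(hsv,(65,100,40),(90,255,255));k,l,st,ce=cv2.connectedComponentsWithStats(m)
  for i in range(1,k):
    if st[i,4]>40: print(st[i],ce[i].round(1))
snap('top','t47.png')
"
```

```text
shift cm [ 0.06  6.99 19.1 ] turn 0.01 cur yaw 91.68 tcp [ 0.4452 -0.0099  0.3011] gap 0.0853 t 89.0 tilt 0.02
[ 602  208   38   64 2026] [623.  240.8] [0.4591 0.2356 0.18  ]
[ 290  262   68   65 3388] [323.6 293.8] [ 0.5115 -0.0076  0.18  ]
[ 295  343   61   68 3200] [324.7 376.7] [ 0.5922 -0.0043  0.18  ]
[ 295  412   60   32 1389] [324.2 428.5] [ 0.6507 -0.003   0.18  ]
[293 199  20  15 236] [302.6 205.7]
[321 198  19  14 238] [330.4 204.6]
[265 203  18  12 159] [273.6 208.2]
[280 260  24  19 368] [291.8 268.5]
[246 169  15  12 162] [253.  174.4]
[293 198  20  15 239] [302.5 205.4]
[321 198  21  15 244] [331.1 204.7]
[264 203  18  12 158] [273.  208.3]
```

View pics/s47c.png

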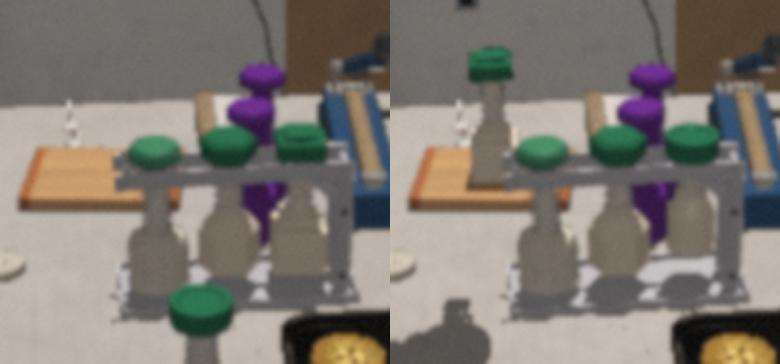

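View pics/w47.png

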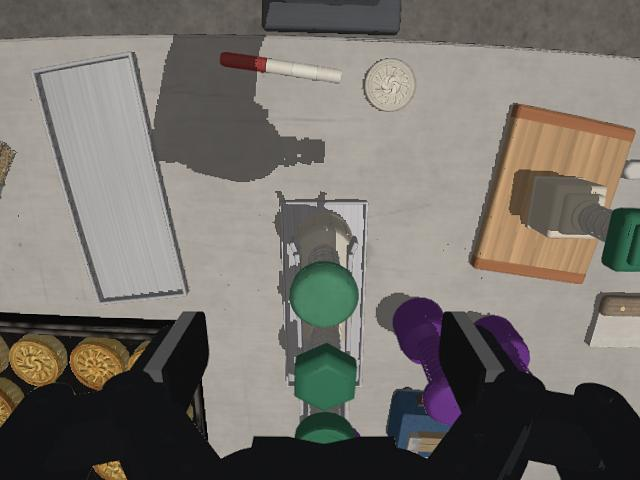

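```bash
python3 -c "
from h import *
print(env.get_state()['wrist_force']); print(env.hand_in())"
```

```text
[ 0.00443903 -0.0641708  -0.52616727]
the job is handed in; nothing more can be done
None
```

The job is done and handed in at about 89 s of the 144 s allowed; hand-in gives no verdict. The round mould went onto the tray first, then the hex. The square went onto the board, the disc into the rear place, then the hex and round back into the middle and front places.

**Last checks:**
- **Round and hex:** in the side view both are within about 0.7 pixel (roughly 2 mm) of where they hung at the start, and they hang upright.
- **Disc:** at about (0.673, -0.002) m, within a few millimetres of my estimate of the rear place.
- **Square:** upright at about (0.460, 0.265) m, against a measured board centre of (0.461, 0.266) m.
- **Gripper:** open and clear of everything.
- **Brush, scraper, thermometer:** never touched; I saw no movement but did not measure it.

**What disagreed or went wrong:**
- **Finger length:** the fingertips sat about 40 mm behind the stated TCP. My first grasp closed just above the round handle without holding it, so I measured the offset in two cameras and corrected it.
- **Round handle:** it slid several millimetres in the pads on both grips. Setting it on the tray briefly pressed with about 40 N at the wrist, close to the 40 N limit on the arm or gripper body, though this load went through the mould held in the pads. I released it only after easing down to light contact.
- **Hex gap:** the fingers read 61 mm on the hex handle instead of 54 mm. The grip held without slipping both times.

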